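# Turn over a bearer and hang it on the embroidery stand

### The job

The loose bearer for the embroidery-frame stand lies upside down on the bench. Roll it over on the bench one face at a time, letting go of it on its side and again when the rubber strip is on top; then take it once more, hook it into the slots of the empty post at the same level as the bearer already hung on the other post, and press it down until it is fully home and the catch has sprung out, then let go of it. Leave the thread cone, the pin box and the mouse where they are.

Things in the scene. Friction and masses are not known exactly. Their poses are not given: they have to be found in the camera images.
- bearer: Loose bearer: aluminium square tube, 44 x 44 mm, 170 mm long, 0.3-0.55 kg, balanced at its middle; black cap in front, steel hooks at the rear. Origin: centre of the tube. x runs along it to the hooks; z points out of the face with the black rubber strip (nearly flush). At the start z points down, the hooks roughly away from the robot. Leant over 45 deg it tips on to the next face.
- hooks (a point): On the bearer's rear plate, (85, 0, +10) mm in its frame, same axes; lies on seat when fully home. Two hooks at y = +12 and -12 mm, 6 mm wide: necks at bearer z = +10 to +19 mm run 11.5 mm out of the plate; behind a 5.5 mm gap tongues 6 mm thick hang from them down to z = 0. Nothing stands out beyond the tube's four faces.
- catch_hole (a point): Centre of the hole in the bearer's rear plate, between the hooks, that takes the post's catch: 16 mm wide (y), 13 mm high, at (85, 0, -3) mm in the bearer's frame, same axes.
- post_free: Empty post, fixed: white slotted steel upright 60 mm wide (y), 36 deep (x), 266 high. Origin: on the bench under its middle. Slotted front: plane x = -18 mm, facing the robot within 12 deg; wall 4 mm, hollow behind. Slot columns at y = +12 and -12 mm; slots 12 wide, 27 high, lower edges 90, 130, 170, 210 mm up. Steel foot 10 mm thick: x -60 to +100, y -65 to +65 mm.
- seat (a point): On the empty post's front face, midway between the two wanted slots, at their lower edges, 170 mm up; x points into the post, z up. To hook in: bearer level, hooks 10 to 18 mm above this point (tongues clear the lower edges, necks the upper), push to the post until the rear plate meets its face, then push down until the necks sit on the lower edges.
- catch (a joint): Sprung catch of the empty post: round steel nose, radius 6 mm, 10 mm wide, standing 4 mm out of the front face, centred 13 mm below seat. 0 = out (start), up to 0.007 m pushed in; about 3 N starts it, 8 N makes it flush. The hooked bearer's rear plate holds it in until, fully home, the hole lets it out. Its rubbing stops the bearer sinking by itself: push down, 5 to 20 N.
- post_hung: Other post, same shape and axes, fixed, with an identical bearer already hung at the wanted level: that one reaches 188 mm from the post's middle towards the robot, 138 to 182 mm above the bench. The posts stand left and right of the robot's middle; which is which varies.
- hung_seat (a point): The point of the other post where its bearer's hooks sit (like seat), 170 mm above the bench.
- thread_cone: Bystander: white thread cone, 64 mm wide at the foot, 108 mm high, standing loose. Origin: centre of its underside.
- pin_box: Bystander: lidded carton 104 x 74 x 44 mm, loose. Origin: centre of its underside.
- mouse: Bystander: grey and black computer mouse 105 x 60 x 34 mm, loose. Origin: centre of its underside.
Mind the look-alikes: they are no part of the job. Of the things like the bearer, leave any that is yellow; of the rest the larger one is meant.

How it is judged:
On the way, in this order (a step that is already met when the one before it is completed fails the run):
1. the bearer lies on one of its two sides on the bench, let go (angle between the z axis of bearer and the z axis of post_free, either way round above 1.49 rad and angle between bearer's own x axis and vertical between 1.5 and 1.64 rad and height (world z) of bearer below 0.026 m and contact force between the fingers and bearer below 0.1 N), for 0.2 s.
2. the bearer lies on the bench with its rubber strip on top, let go (angle between bearer's own z axis and vertical below 0.08 rad and height (world z) of bearer below 0.026 m and contact force between the fingers and bearer below 0.1 N), for 0.2 s.
At the end, for the whole second after the job is handed in: The bearer hangs by itself at rest in the empty post's slots, strip on top: hooks within 5 mm of seat and at most 2.5 mm above it, strip face level within 0.1 rad, axis square to the post within 0.12 rad, catch sprung out (under 2 mm), fingers off it (distance between hooks and seat below 0.005 m and z of hooks in the frame of seat below 0.0025 m and angle between bearer's own z axis and vertical below 0.1 rad and angle between the x axis of bearer and the x axis of seat, either way round below 0.12 rad and value of joint catch below 0.002 m and contact force between the fingers and bearer below 0.1 N and linear speed of bearer below 0.02 m/s); the robot touches nothing.
It fails at once if the thread cone was moved more than 30 mm (distance of thread_cone from where it was at the start of the episode above 0.03 m).
It fails at once if the pin box was moved more than 30 mm (distance of pin_box from where it was at the start of the episode above 0.03 m).
It fails at once if the mouse was moved more than 30 mm (distance of mouse from where it was at the start of the episode above 0.03 m).
It also fails if it takes over 72 s, if anything falls off the work surface, if the arm or the gripper's body presses on something with over 40 N, if the wrist force passes 120 N, or if a joint passes its speed limit or range.

### The arm

A 6-joint arm with a two-finger parallel gripper is mounted at the origin on the work surface. World frame = base frame: x ahead of the robot, y to its left, z up, the work surface at z = 0. Lengths are in m, angles in rad, forces in N, time in s.
With the tool pointing down it reaches from about 0.425 to 0.925 m from the base axis. Payload 12.5 kg.
Tool frame: the origin (TCP) lies midway between the tips of the shut fingers; the grasp point (between the pads) lies 19 mm behind it; z points along the fingers, x is the direction in which the jaws open and shut, and the axes are right-handed (so a half turn about z gives the same grasp; the last joint's range is limited). The gripper opens to 85 mm and grips with 20 to 120 N. Pads are 22 mm wide; open, the fingers measure 114 mm over their backs; the gripper's body (76 mm by 85 mm) begins 54 mm behind the grasp point. The pads swing forward as they close: fully open they stand 13 mm farther back than shut.
Start: joints at [-1.332, 0.491, 1.559, -0, 1.092, -0.106], TCP at [0.211, -0.588, 0.231] pointing down, gripper open.
Joint ranges: [-3.1, 3.1], [-0.84, 2.19], [0.05, 2.79], [-1.13, 4.28], [0.06, 2.93], [-2.69, 2.69]. Speed limits (rad/s): [2.22, 2.22, 2.79, 3.14, 3.14, 3.14].

### API

Orientations are given as a unit quaternion [w, x, y, z].
In Python, from workcell import env gives the robot as it stands.
- The arm moves only by the tool move_arm, never from a script. Its argument "deltas" is a list of rows, each an object with "xyz": the shift along the tool's x, y, z as a fraction of full scale, a list of three; "rot": the turn, a rotation vector about the tool's x, y, z as a fraction of full scale, a list of three. In form: [{"xyz": [tx, ty, tz], "rot": [ax, ay, az]}, ...]. A call has exactly 5 rows; each row shifts and turns the pose as measured when the row begins, along the tool's axes as they then stand; what a row does not reach is not made up. Full scale, the value 1, is 0.6 m for a shift and 120 degrees for a turn. A row lasts 1/12 s, in which the tool goes at most 41.7 mm and 7.16 degrees, less where a joint would pass 70% of its speed; a pose out of reach is approached as far as the arm can. A call with a number of a shift or a turn outside -1 to 1 is refused whole. A call with a gripper value outside its range is refused whole. "gripper" is the opening in per cent of the stroke, from 0 (shut) to 100 (fully open), set as the call begins (left out, the last holds). The fingers move at their own pace and stop on an object; "grip_force" is the grip in N (left out, the last holds). Time passes only in rows, so rows that do not move let the fingers close, or fill a call up. It gives the time, the measured TCP pose, the force and the opening at its end, in the units of the state.
- env.read_state(): the state, without advancing time (a new reading comes with each control period).
- env.get_image(name): name is "side" or "top"; returns a dict with "image" (420x560x3 uint8, red, green, blue), "range_z" (420x560 float32, m along the optical axis (not along the pixel's ray), 0 where there is no reading), "mtx" (3x3 intrinsics, pixels), "k1" (the pictures are not rectified: a ray, as slopes to the right and down, at radius r is drawn at 1 + k1 r^2 times it, then the intrinsics apply), "R" (3x3) and "t" (3): a world point X has camera coordinates R X + t. Camera axes: x right, y down, z forward; pixel columns grow to the right and rows downward; lengths in m; the calibration is good to about 2 mm. A picture is of the moment at which its call begins.
- env.hand_in(): hands the job in, once; it reports no verdict.
The state is a dict: "clock": time; "joints": joint angles; "joint_vel": joint speeds; "joint_torque": joint torques, N m; "ee_pos": TCP position; "tool_rot": TCP orientation; "wrist_force": force on the tool from outside, world axes, zero at the start; "torque": the same for the moment, N m; "width": finger opening in m.
Only numpy, scipy, OpenCV 4.12 (cv2) and the standard library are available. Lean on these libraries where they do the work, as an engineer would, in place of code of your own. Each camera call takes 0.05 s, during which the arm holds its last target. There are 200 camera calls.

## Working session

There is one attempt and no reset: what is moved stays moved. The work goes in short steps, Python scripts to look and compute and a tool call to move; the robot and the scene stay as the last step left them, time stands still between calls to the robot, and variables do not carry over. Pictures are saved under pics/ and viewed, about 8 in all and at most 12, crops included, and the job is handed in when it is done.

Besides the shell and the picture viewer there is one more tool, called by a JSON object that holds its "fn" and its "kwargs". move_arm: Moves the arm, as the interface text tells. Its arguments: {"type":"object","properties":{"deltas":{"type":"array"},"gripper":{"type":"number"},"grip_force":{"type":"number"}},"required":["deltas"]}

```bash
ls; mkdir -p pics
cat > h.py <<'E'
import numpy as np, cv2
from workcell import env
def cap(n):
    d=env.get_image(n); return d
def save(d,name): cv2.imwrite('pics/'+name+'.png',cv2.cvtColor(d['image'],cv2.COLOR_RGB2BGR))
def cloud(d):
    K=np.array(d['mtx']);h,w=d['range_z'].shape
    v,u=np.mgrid[0:h,0:w]
    xd=(u-K[0,2])/K[0,0]; yd=(v-K[1,2])/K[1,1]
    x,y=xd.copy(),yd.copy()
    for _ in range(10):
        s=1+d['k1']*(x*x+y*y); x=xd/s;y=yd/s
    Z=d['range_z']; P=np.stack([x*Z,y*Z,Z],-1)
    W=(P-np.array(d['t']))@np.array(d['R'])
    W[Z<=0]=np.nan
    return W
E
python3 - <<'E'
from h import *
for n in('side','top'):
    d=cap(n);save(d,n+'0');W=cloud(d);np.save(n+'0.npy',W);np.save(n+'0i.npy',d['image'])
    R=np.array(d['R']);print(n,-R.T@np.array(d['t']),R[2],d['k1'],d['mtx'][0][0])
print(env.read_state())
E
```

```text
pics
side [0.37577393 0.904771   1.00970574] [ 0.09714224 -0.7041461  -0.70337874] -0.12199698605943166 518.1237232861309
top [0.33369912 0.01715057 1.18864984] [ 0.14693979 -0.0143328  -0.98904159] -0.0075303516681853215 396.90722147718196
{'clock': 0.1, 'joints': array([-1.33158449e+00,  4.91490657e-01,  1.55937943e+00, -1.11226730e-05,
        1.09166628e+00, -1.05619543e-01]), 'joint_vel': array([ 0.00053116,  0.00037373, -0.00321557,  0.00044189,  0.00064163,
        0.00052551]), 'joint_torque': array([ 2.95959784e-03, -6.19445443e+01, -2.62027127e+01, -6.51042842e-05,
        2.91288554e-03,  9.27703439e-06]), 'ee_pos': array([ 0.21123694, -0.58802344,  0.23079465]), 'tool_rot': array([-3.06926312e-04,  8.17937197e-01, -5.75307326e-01, -3.58428872e-04]), 'wrist_force': array([0.341452  , 0.25501002, 0.55345115]), 'torque': array([ 0.00700098,  0.03098646, -0.05200693]), 'width': 0.08521435436439681}
```

View pics/top0.png

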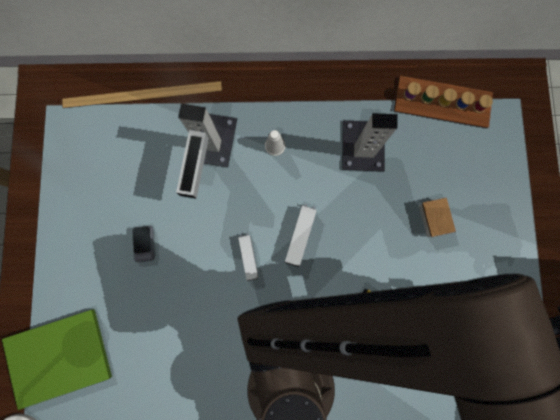

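View pics/side0.png

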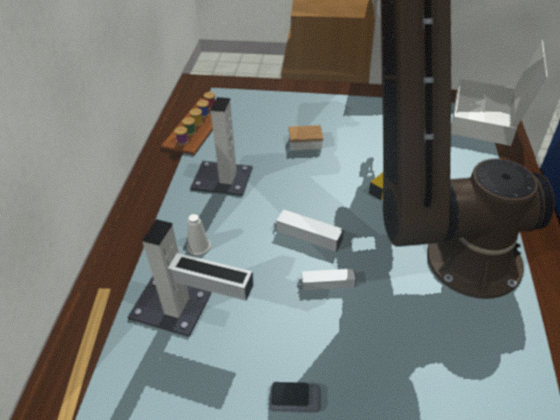

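The top view shows the hung bearer on the left post (190,165), the empty post at about (375,135) on the right, and the larger white tube at (300,235). The smaller look-alike is at (248,257), the cone at (275,143), the box at (438,218) and the mouse at (143,243). The side view agrees, and the yellow look-alike is under the arm at (380,183).

Run:
```python
from h import *
from scipy import ndimage as nd
for n in('top','side'):
    W=np.load(n+'0.npy');im=np.load(n+'0i.npy').astype(int)
    def rep(m,name):
        l,k=nd.label(m)
        for i in range(1,k+1):
            p=W[l==i]
            if len(p)<50: continue
            r=cv2.minAreaRect((p[:,:2]*1000).astype(np.float32))
            vv,uu=np.nonzero(l==i)
            print(n,name,len(p),'px',uu.mean().round(),vv.mean().round(),'c',np.round(r[0],1),'sz',np.round(r[1],1),'ang',round(r[2],1),'z',np.round(np.percentile(p[:,2],[5,50,95]),4),im[l==i].mean(0).round())
    ok=(W[...,0]>.2)&(W[...,0]<1.1)&(abs(W[...,1])<.6)
    rep(ok&(W[...,2]>.028)&(W[...,2]<.06),'mid')
    rep(ok&(W[...,2]>.258)&(W[...,2]<.275),'posttop')
    rep(ok&(W[...,2]>.176)&(W[...,2]<.188),'hung')
    rep(ok&(W[...,2]>.085)&(W[...,2]<.115),'cone')
    rep(ok&(W[...,2]>.006)&(W[...,2]<.014),'foot')
    p=W[ok&(abs(W[...,2])<.004)];print('bench',np.median(p[:,2]))
```

```text
top mid 121 px 412.0 90.0 c [ 870.9 -392.8] sz [36.6 39.9] ang 44.9 z [0.0341 0.0572 0.0597] [108.  82.  60.]
top mid 140 px 430.0 93.0 c [ 861.9 -445.4] sz [35.3 40.6] ang 63.0 z [0.0314 0.057  0.0596] [99. 85. 54.]
top mid 132 px 448.0 97.0 c [ 848.9 -499.8] sz [36.4 37.8] ang 44.0 z [0.0308 0.0571 0.0597] [110.  88.  51.]
top mid 143 px 466.0 100.0 c [ 839.7 -556.3] sz [37.7 39.1] ang 55.0 z [0.0296 0.0566 0.0597] [93. 77. 60.]
top mid 60 px 215.0 145.0 c [706.6 210.7] sz [22.8 46.9] ang 39.5 z [0.03   0.0436 0.0575] [109. 110. 107.]
top mid 86 px 274.0 147.0 c [704.2  34.5] sz [29.6 48.5] ang 0.7 z [0.0296 0.0441 0.0571] [118. 118. 114.]
top mid 85 px 363.0 152.0 c [ 678.2 -230.9] sz [70.2 31.6] ang 55.0 z [0.0297 0.0458 0.0573] [82. 82. 79.]
top mid 924 px 438.0 217.0 c [ 478.2 -444.3] sz [104.2  75.3] ang 11.7 z [0.0391 0.0438 0.0474] [125.  95.  64.]
top mid 905 px 300.0 236.0 c [430.5 -37.4] sz [ 43.8 172.7] ang 71.7 z [0.04   0.0437 0.0469] [174. 177. 176.]
top mid 409 px 141.0 240.0 c [429.  426.6] sz [71.6 50.6] ang 3.4 z [0.0294 0.033  0.0369] [29. 33. 35.]
top mid 480 px
[... 3877 characters left out ...]
69.  43.]
side foot 71 px 183.0 150.0 c [ 852.6 -357.9] sz [27.9 77.1] ang 83.8 z [0.0067 0.0105 0.0138] [83. 58. 41.]
side foot 987 px 220.0 179.0 c [ 712.3 -238.6] sz [139.3 166.9] ang 89.7 z [0.0073 0.0115 0.0137] [64. 68. 73.]
side foot 75 px 197.0 251.0 c [714.7  56.6] sz [24.1 58.1] ang 87.6 z [0.0064 0.0098 0.0134] [129. 132. 128.]
side foot 1897 px 169.0 310.0 c [739.2 229.8] sz [133.2 166.6] ang 79.9 z [0.0076 0.0109 0.0135] [65. 68. 73.]
side foot 120 px 324.0 287.0 c [373.9 133.9] sz [133.   14.5] ang 5.6 z [0.0068 0.0099 0.0132] [106. 112. 112.]
side foot 60 px 92.0 329.0 c [901.3 321.8] sz [16.8 41.6] ang 55.4 z [0.0061 0.0073 0.0098] [166. 136.  83.]
bench 0.0016812145154731983
```

```bash
cat >> h.py <<'E'
from scipy.spatial.transform import Rotation as Ro, Slerp
def pose():
    s=env.read_state();q=s['tool_rot'];return s,np.array(s['ee_pos']),Ro.from_quat([q[1],q[2],q[3],q[0]])
def down(az): # tool z down, x at azimuth az deg
    return Ro.from_euler('z',az,degrees=True)*Ro.from_euler('x',180,degrees=True)
def rows(p1,R1,n,p0=None,R0=None):
    s,p,R=pose()
    p0=p if p0 is None else p0; R0=R if R0 is None else R0
    p1=np.array(p1); rv=(R0.inv()*R1).as_rotvec()
    out=[]
    for i in range(n):
        Ri=R0*Ro.from_rotvec(rv*i/n)
        d=Ri.inv().apply((p1-p0)/n)/.6; out.append((np.round(d,4).tolist(),np.round(rv/n/np.radians(120),4).tolist()))
    for o in out: print(o)
    print('per row mm',np.linalg.norm(p1-p0)/n*1000,'deg',np.degrees(np.linalg.norm(rv))/n)
def st():
    s,p,R=pose();print('t',s['clock'],'p',p.round(4),'z',R.apply([0,0,1]).round(3),'x',R.apply([1,0,0]).round(3),'F',np.round(s['wrist_force'],1),'w',round(s['width'],4),'j',np.round(s['joints'],3).tolist())
    open('log.txt','a').write(repr((np.array(s['joints']).tolist(),p.tolist(),R.as_quat().tolist()))+'\n')
E
python3 - <<'E'
from h import *
st(); rows([.431,-.037,.18],down(-108.3),20)
E
```

```text
t 0.1 p [ 0.2112 -0.588   0.2308] z [-0.     0.001 -1.   ] x [ 0.338 -0.941 -0.001] F [0.3 0.3 0.6] w 0.0852 j [-1.332, 0.491, 1.559, -0.0, 1.092, -0.106]
([-0.037, -0.0328, 0.0043], [0.0, 0.0, 0.0159])
([-0.0381, -0.0315, 0.0043], [0.0, 0.0, 0.0159])
([-0.0391, -0.0302, 0.0043], [0.0, 0.0, 0.0159])
([-0.0401, -0.0289, 0.0043], [0.0, 0.0, 0.0159])
([-0.041, -0.0276, 0.0043], [0.0, 0.0, 0.0159])
([-0.0419, -0.0262, 0.0043], [0.0, 0.0, 0.0159])
([-0.0428, -0.0248, 0.0043], [0.0, 0.0, 0.0159])
([-0.0436, -0.0233, 0.0043], [0.0, 0.0, 0.0159])
([-0.0443, -0.0219, 0.0043], [0.0, 0.0, 0.0159])
([-0.045, -0.0204, 0.0043], [0.0, 0.0, 0.0159])
([-0.0457, -0.0189, 0.0043], [0.0, 0.0, 0.0159])
([-0.0463, -0.0174, 0.0043], [0.0, 0.0, 0.0159])
([-0.0468, -0.0158, 0.0043], [0.0, 0.0, 0.0159])
([-0.0473, -0.0143, 0.0042], [0.0, 0.0, 0.0159])
([-0.0478, -0.0127, 0.0042], [0.0, 0.0, 0.0159])
([-0.0482, -0.0111, 0.0042], [0.0, 0.0, 0.0159])
([-0.0485, -0.0095, 0.0042], [0.0, 0.0, 0.0159])
([-0.0488, -0.0079, 0.0042], [0.0, 0.0, 0.0159])
([-0.049, -0.0062, 0.0042], [0.0, 0.0, 0.0159])
([-0.0492, -0.0046, 0.0042], [0.0, 0.0, 0.0159])
per row mm 29.770065967580244 deg 1.9028856751850918
```

{"fn": "move_arm", "kwargs": {"deltas": [{"xyz":[-0.037,-0.033,0.004],"rot":[0,0,0.016]},{"xyz":[-0.038,-0.0315,0.004],"rot":[0,0,0.016]},{"xyz":[-0.039,-0.03,0.004],"rot":[0,0,0.016]},{"xyz":[-0.04,-0.029,0.004],"rot":[0,0,0.016]},{"xyz":[-0.041,-0.0275,0.004],"rot":[0,0,0.016]}]}}

```text
clock: 0.52
ee_pos: [0.2657, -0.4494, 0.2159]
tool_rot: [-0.0, 0.763, -0.646, -0.001]
wrist_force: [1.2, -1.1, 0.9]
width: 0.0853
```

{"fn": "move_arm", "kwargs": {"deltas": [{"xyz":[-0.042,-0.026,0.004],"rot":[0,0,0.016]},{"xyz":[-0.043,-0.025,0.004],"rot":[0,0,0.016]},{"xyz":[-0.0435,-0.0235,0.004],"rot":[0,0,0.016]},{"xyz":[-0.044,-0.022,0.004],"rot":[0,0,0.016]},{"xyz":[-0.045,-0.0205,0.004],"rot":[0,0,0.016]}]}}

```text
clock: 0.93
ee_pos: [0.3242, -0.3052, 0.2028]
tool_rot: [0.001, -0.703, 0.712, 0.002]
wrist_force: [-0.3, -0.4, 0.4]
width: 0.0856
```

{"fn": "move_arm", "kwargs": {"deltas": [{"xyz":[-0.0455,-0.019,0.004],"rot":[0,0,0.016]},{"xyz":[-0.046,-0.0175,0.004],"rot":[0,0,0.016]},{"xyz":[-0.047,-0.016,0.004],"rot":[0,0,0.016]},{"xyz":[-0.0475,-0.0145,0.004],"rot":[0,0,0.016]},{"xyz":[-0.048,-0.0125,0.004],"rot":[0,0,0.016]}]}}

```text
clock: 1.35
ee_pos: [0.3845, -0.1617, 0.1904]
tool_rot: [0.0, -0.637, 0.771, 0.003]
wrist_force: [0.9, -0.3, 0.4]
width: 0.0853
```

Run:
```python
from h import *
st(); rows([.431,-.037,.14],down(-108.3),10)
```

```text
t 1.35 p [ 0.3845 -0.1617  0.1904] z [-0.003  0.005 -1.   ] x [-0.189 -0.982 -0.004] F [ 0.9 -0.3  0.4] w 0.0853 j [-0.558, 0.258, 2.088, 0.003, 0.8, 1.2]
([-0.0218, -0.0037, 0.0085], [0.0002, 0.0002, 0.0062])
([-0.0219, -0.0034, 0.0085], [0.0002, 0.0002, 0.0062])
([-0.0219, -0.0031, 0.0085], [0.0002, 0.0002, 0.0062])
([-0.022, -0.0028, 0.0085], [0.0002, 0.0002, 0.0062])
([-0.022, -0.0026, 0.0084], [0.0002, 0.0002, 0.0062])
([-0.022, -0.0023, 0.0084], [0.0002, 0.0002, 0.0062])
([-0.0221, -0.002, 0.0084], [0.0002, 0.0002, 0.0062])
([-0.0221, -0.0017, 0.0084], [0.0002, 0.0002, 0.0062])
([-0.0221, -0.0014, 0.0084], [0.0002, 0.0002, 0.0062])
([-0.0221, -0.0011, 0.0084], [0.0002, 0.0002, 0.0062])
per row mm 14.227157765430608 deg 0.7410885746466043
```

{"fn": "move_arm", "kwargs": {"deltas": [{"xyz":[-0.029,-0.0045,0.011],"rot":[0,0,0.008]},{"xyz":[-0.029,-0.004,0.011],"rot":[0,0,0.008]},{"xyz":[-0.0295,-0.0035,0.011],"rot":[0,0,0.008]},{"xyz":[-0.0295,-0.003,0.011],"rot":[0,0,0.008]},{"xyz":[-0.0295,-0.0025,0.011],"rot":[0,0,0.008]}]}}

```text
clock: 1.77
ee_pos: [0.4159, -0.0713, 0.1568]
tool_rot: [0.001, -0.603, 0.798, 0.002]
wrist_force: [0.3, -0.1, -0.5]
width: 0.0852
```

{"fn": "move_arm", "kwargs": {"deltas": [{"xyz":[-0.0295,-0.002,0.011],"rot":[0,0,0.008]},{"xyz":[-0.0295,-0.0015,0.011],"rot":[0,0,0.008]},{"xyz":[-0.01,-0.001,0.01],"rot":[0,0,0.004]},{"xyz":[0,0,0],"rot":[0,0,0]},{"xyz":[0,0,0],"rot":[0,0,0]}]}}

```text
clock: 2.18
ee_pos: [0.4305, -0.0272, 0.1354]
tool_rot: [-0.001, -0.586, 0.81, 0.004]
wrist_force: [-0.4, -1.4, -0.2]
width: 0.0854
```

Run:
```python
from h import *
st(); rows([.431,-.037,.12],down(-108.3),2)
from scipy.optimize import least_squares
L=[eval(l) for l in open('log.txt')]
Y=lambda a:Ro.from_euler('y',a); Z=lambda a:Ro.from_euler('z',a)
def fk(j,k):
    d1,a1,e,a2,a3,d4,d6=k
    A=Z(j[0]); B=A*Y(j[1]); C=B*Y(j[2]); T=C*Z(j[3])*Y(j[4])*Z(j[5]+np.pi)
    return A.apply([a1,e,d1])+B.apply([0,0,a2])+C.apply([a3,0,d4])+T.apply([0,0,d6]),T
def f(k):
    return np.concatenate([fk(j,k)[0]-p for j,p,q in L]+[.01*(k[[1,4]]),.001*(k-[.3,0,.06,.55,0,.5,.3])])
r=least_squares(f,[.3,0,.06,.55,0,.5,.3]);print(r.x.round(4),abs(r.fun[:3*len(L)]).max())
for j,p,q in L: print(np.degrees((fk(j,r.x)[1].inv()*Ro.from_quat(q)).magnitude()))
d=cap('top');save(d,'top1')
```

```text
t 2.1833 p [ 0.4305 -0.0272  0.1354] z [-0.005  0.005 -1.   ] x [-0.312 -0.95  -0.003] F [-0.4 -1.4 -0.2] w 0.0854 j [-0.219, 0.371, 2.119, 0.007, 0.657, 1.664]
([0.0076, -0.003, 0.0128], [0.0015, 0.0008, 0.0005])
([0.0076, -0.003, 0.0128], [0.0015, 0.0008, 0.0005])
per row mm 9.108703718794962 deg 0.2170607921443953
[0.2143 0.     0.0659 0.5868 0.0429 0.4109 0.273 ] 3.859798042674112e-05
2.2656470968855367e-14
2.7526288304780358e-14
2.3279633190004037e-14
```

```bash
cat >> h.py <<'E'
from scipy.optimize import least_squares
_Y=lambda a:Ro.from_euler('y',a); _Z=lambda a:Ro.from_euler('z',a)
def fk(j,k):
    d1,a1,e,a2,a3,d4,d6=k
    A=_Z(j[0]); B=A*_Y(j[1]); C=B*_Y(j[2]); T=C*_Z(j[3])*_Y(j[4])*_Z(j[5]+np.pi)
    return A.apply([a1,e,d1])+B.apply([0,0,a2])+C.apply([a3,0,d4])+T.apply([0,0,d6]),T
def fitk():
    L=[eval(l) for l in open('log.txt')]
    f=lambda k:np.concatenate([fk(j,k)[0]-p for j,p,q in L]+[.001*(k-[.21,0,.066,.58,.04,.42,.27])])
    r=least_squares(f,[.21,0,.066,.58,.04,.42,.27]); return r.x
LO=np.array([-3.1,-.84,.05,-1.13,.06,-2.69]);HI=np.array([3.1,2.19,2.79,4.28,2.93,2.69])
def ik(p,R,j0,k):
    def f(j):
        a,T=fk(j,k);return np.concatenate([(a-p)*5,(T.inv()*R).as_rotvec()])
    r=least_squares(f,np.clip(j0,LO+.01,HI-.01),bounds=(LO,HI));return r.x,np.linalg.norm(r.fun)
E
python3 - <<'E'
from h import *
k=fitk();s,p,R=pose();j0=np.array(s['joints'])
for g in ([.50,-.06,.06],[.55,-.1,.06]):
  for azb in (-18.3,-3.7):
   for sg in (1,-1):
    j=j0.copy();print(g,azb,sg)
    for th in (0,20,40,55,65):
      ax=Ro.from_euler('z',azb,degrees=True).apply([1,0,0])
      Rt=Ro.from_rotvec(ax*np.radians(sg*th))*down(azb-90)
      j,e=ik(np.array(g)+Rt.apply([0,0,.019]),Rt,j,k); print(th,j.round(2),round(e,4))
E
```

```text
[0.5, -0.06, 0.06] -18.3 1
0 [-0.25  0.61  2.02 -0.    0.51  1.64] 0.0
20 [-0.42  0.63  2.05  0.65  0.59  0.9 ] 0.0
40 [-0.56  0.72  2.06  0.98  0.85  0.48] 0.0
55 [-0.64  0.81  2.05  1.09  1.07  0.31] 0.0
65 [-0.68  0.88  2.03  1.12  1.22  0.22] 0.0
[0.5, -0.06, 0.06] -18.3 -1
0 [-0.25  0.61  2.02 -0.    0.51  1.64] 0.0
20 [-0.09  0.66  1.97 -0.56  0.67  2.27] 0.0
40 [ 0.04  0.75  1.91 -0.83  0.95  2.59] 0.0
55 [ 0.1   0.84  1.86 -0.93  1.18  2.69] 0.0197
65 [ 0.13  0.91  1.81 -0.96  1.34  2.69] 0.0689
[0.5, -0.06, 0.06] -3.7 1
0 [-0.25  0.61  2.02 -0.    0.51  1.38] 0.0
20 [-0.41  0.65  2.    0.53  0.69  0.78] 0.0
40 [-0.53  0.74  1.96  0.77  0.96  0.48] 0.0
55 [-0.6   0.83  1.93  0.86  1.18  0.35] 0.0
65 [-0.63  0.9   1.9   0.9   1.33  0.29] 0.0
[0.5, -0.06, 0.06] -3.7 -1
0 [-0.25  0.61  2.02 -0.    0.51  1.38] 0.0
20 [-0.09  0.64  2.02 -0.68  0.58  2.14] 0.0
40 [ 0.05  0.73  2.01 -1.04  0.83  2.58] 0.0
55 [ 0.13  0.82  1.96 -1.13  1.07  2.69] 0.0412
65 [ 0.16  0.88  1.91 -1.13  1.23  2.69] 0.103
[0.55, -0.1, 0.06] -18.3 1
0 [-0.3   0.66  1.88  0.    0.6   1.59] 0.0
20 [-0.45  0.6
[... 227 characters left out ...]
 1.59] 0.0
20 [-0.15  0.7   1.85 -0.53  0.73  2.16] 0.0
40 [-0.03  0.79  1.8  -0.83  0.98  2.48] 0.0
55 [ 0.03  0.87  1.76 -0.97  1.2   2.62] 0.0
65 [ 0.06  0.94  1.73 -1.04  1.35  2.69] 0.0007
[0.55, -0.1, 0.06] -3.7 1
0 [-0.3   0.66  1.88 -0.    0.6   1.34] 0.0
20 [-0.44  0.7   1.85  0.47  0.78  0.83] 0.0
40 [-0.55  0.78  1.81  0.71  1.05  0.56] 0.0
55 [-0.61  0.87  1.77  0.82  1.27  0.45] 0.0
65 [-0.64  0.94  1.74  0.88  1.41  0.39] 0.0
[0.55, -0.1, 0.06] -3.7 -1
0 [-0.3   0.66  1.88 -0.    0.6   1.34] 0.0
20 [-0.15  0.68  1.9  -0.62  0.62  2.  ] 0.0
40 [-0.02  0.76  1.89 -1.03  0.85  2.46] 0.0
55 [ 0.05  0.84  1.85 -1.13  1.08  2.6 ] 0.0478
65 [ 0.08  0.9   1.79 -1.13  1.25  2.64] 0.1164
```

View pics/top1.png

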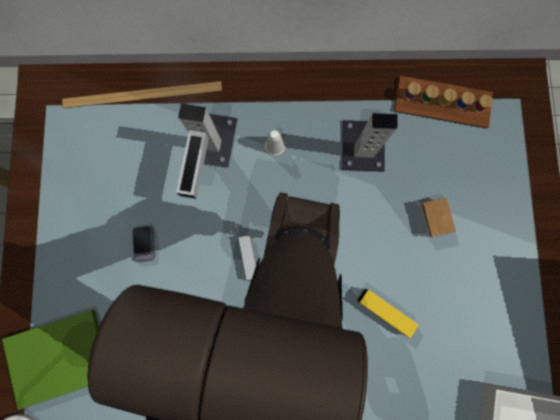

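Run:
```python
from h import *
rows([.4307,-.0372,.014],down(-108.3),9)
```

```text
([0.0018, -0.0008, 0.0225], [0.0003, 0.0002, 0.0001])
([0.0018, -0.0007, 0.0225], [0.0003, 0.0002, 0.0001])
([0.0018, -0.0007, 0.0225], [0.0003, 0.0002, 0.0001])
([0.0018, -0.0007, 0.0225], [0.0003, 0.0002, 0.0001])
([0.0017, -0.0007, 0.0225], [0.0003, 0.0002, 0.0001])
([0.0017, -0.0007, 0.0225], [0.0003, 0.0002, 0.0001])
([0.0017, -0.0007, 0.0225], [0.0003, 0.0002, 0.0001])
([0.0017, -0.0006, 0.0225], [0.0003, 0.0002, 0.0001])
([0.0017, -0.0006, 0.0225], [0.0003, 0.0002, 0.0001])
per row mm 13.536778635708378 deg 0.04736651839784013
```

{"fn": "move_arm", "kwargs": {"deltas": [{"xyz":[0.005,-0.002,0.01],"rot":[0.001,0.001,0]},{"xyz":[0.005,-0.002,0.0225],"rot":[0.001,0.001,0]},{"xyz":[0.005,-0.002,0.0225],"rot":[0.001,0,0]},{"xyz":[0,0,0.0225],"rot":[0,0,0]},{"xyz":[0,0,0.0225],"rot":[0,0,0]}], "gripper": 100}}

```text
clock: 2.65
ee_pos: [0.4324, -0.0414, 0.076]
tool_rot: [0.002, -0.586, 0.811, -0.004]
wrist_force: [0.4, -0.3, 0.2]
width: 0.0855
```

{"fn": "move_arm", "kwargs": {"deltas": [{"xyz":[0,0,0.0225],"rot":[0,0,0]},{"xyz":[0,0,0.0225],"rot":[0,0,0]},{"xyz":[0,0,0.0225],"rot":[0,0,0]},{"xyz":[0,0,0.015],"rot":[0,0,0]},{"xyz":[0,0,0],"rot":[0,0,0]}]}}

```text
clock: 3.07
ee_pos: [0.4319, -0.0461, 0.0224]
tool_rot: [0.002, -0.584, 0.812, -0.004]
wrist_force: [-0.6, 0.6, -0.2]
width: 0.0852
```

Run:
```python
from h import *
st(); rows([.4307,-.0372,.014],down(-108.3),2)
d=cap('side');save(d,'side2')
```

```text
t 3.0667 p [ 0.4319 -0.0461  0.0224] z [ 0.009 -0.004 -1.   ] x [-0.318 -0.948  0.001] F [-0.6  0.6 -0.2] w 0.0852 j [-0.257, 0.603, 2.204, -0.006, 0.325, 1.644]
([-0.0067, 0.0034, 0.0069], [-0.0023, -0.0003, -0.0011])
([-0.0067, 0.0033, 0.007], [-0.0023, -0.0003, -0.0011])
per row mm 6.142502133971704 deg 0.31089124353406555
```

{"fn": "move_arm", "kwargs": {"deltas": [{"xyz":[-0.006,0.003,0.006],"rot":[-0.002,0,-0.001]},{"xyz":[-0.006,0.003,0.006],"rot":[-0.002,0,-0.001]},{"xyz":[-0.001,0,0.002],"rot":[0,0,0]},{"xyz":[0,0,0],"rot":[0,0,0]},{"xyz":[0,0,0],"rot":[0,0,0]}]}}

```text
clock: 3.53
ee_pos: [0.4318, -0.0379, 0.0156]
tool_rot: [0.001, -0.585, 0.811, -0.002]
wrist_force: [-0.0, 0.4, -0.9]
width: 0.0854
```

{"fn": "move_arm", "kwargs": {"deltas": [{"xyz":[0,0,0],"rot":[0,0,0]},{"xyz":[0,0,0],"rot":[0,0,0]},{"xyz":[0,0,0],"rot":[0,0,0]},{"xyz":[0,0,0],"rot":[0,0,0]},{"xyz":[0,0,0],"rot":[0,0,0]}], "gripper": 0, "grip_force": 70}}

```text
clock: 3.95
ee_pos: [0.4321, -0.0378, 0.0168]
tool_rot: [0.001, -0.585, 0.811, -0.003]
wrist_force: [-0.3, 0.4, -4.5]
width: 0.0426
```

{"fn": "move_arm", "kwargs": {"deltas": [{"xyz":[0,0,0],"rot":[0,0,0]},{"xyz":[0,0,0],"rot":[0,0,0]},{"xyz":[0,0,0],"rot":[0,0,0]},{"xyz":[0,0,0],"rot":[0,0,0]},{"xyz":[0,0,0],"rot":[0,0,0]}]}}

```text
clock: 4.37
ee_pos: [0.432, -0.0377, 0.0167]
tool_rot: [0.001, -0.585, 0.811, -0.002]
wrist_force: [-0.6, 0.3, 0.0]
width: 0.043
```

Run:
```python
from h import *
st()
d=cap('side');save(d,'side3')
```

```text
t 4.3667 p [ 0.432  -0.0377  0.0167] z [ 0.005 -0.003 -1.   ] x [-0.315 -0.949  0.001] F [-0.6  0.3  0. ] w 0.043 j [-0.239, 0.616, 2.206, -0.005, 0.314, 1.657]
```

View pics/side3.png

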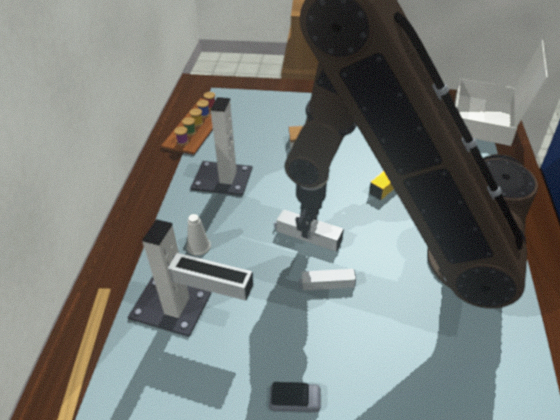

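The tube is gripped: the jaws are at its middle at about (308,232) and the opening reads 43 mm. Next I lift it, carry it a little outward and tilt it.

Run:
```python
from h import *
R1=down(-93.7)
C=np.array([.53,-.08,.10])
p1=C+R1.apply([0,0,.0053]);rows(p1,R1,10)
ax=Ro.from_euler('z',-3.7,degrees=True).apply([1,0,0])
R2=Ro.from_rotvec(ax*np.radians(58))*R1
p2=np.array([.53,-.08,.07])+R2.apply([0,0,.0053]);print(p1,p2);rows(p2,R2,10,p1,R1)
```

```text
([0.0016, -0.0178, -0.0129], [-0.0002, -0.0001, -0.0122])
([0.002, -0.0177, -0.0129], [-0.0002, -0.0001, -0.0122])
([0.0025, -0.0177, -0.0129], [-0.0002, -0.0001, -0.0122])
([0.0029, -0.0176, -0.0129], [-0.0002, -0.0001, -0.0122])
([0.0034, -0.0175, -0.0129], [-0.0002, -0.0001, -0.0122])
([0.0038, -0.0174, -0.013], [-0.0002, -0.0001, -0.0122])
([0.0042, -0.0173, -0.013], [-0.0002, -0.0001, -0.0122])
([0.0047, -0.0172, -0.013], [-0.0002, -0.0001, -0.0122])
([0.0051, -0.0171, -0.013], [-0.0002, -0.0001, -0.0122])
([0.0055, -0.0169, -0.013], [-0.0002, -0.0001, -0.0122])
per row mm 13.222644101094856 deg 1.4634215566455284
[ 0.53   -0.08    0.0947] [ 0.53029005 -0.07551471  0.06719143]
([-0.0007, -0.0, 0.0046], [0.0, -0.0483, -0.0])
([-0.0003, -0.0, 0.0046], [0.0, -0.0483, -0.0])
([0.0002, -0.0, 0.0046], [0.0, -0.0483, -0.0])
([0.0007, -0.0, 0.0046], [0.0, -0.0483, -0.0])
([0.0011, -0.0, 0.0045], [0.0, -0.0483, -0.0])
([0.0016, -0.0, 0.0044], [0.0, -0.0483, -0.0])
([0.002, 0.0, 0.0042], [0.0, -0.0483, -0.0])
([0.0024, -0.0, 0.004], [0.0, -0.0483, -0.0])
([0.0028, -0.0, 0.0037], [0.0, -0.0483, -0.0])
([0.0032, -0.0, 0.0034], [0.0, -0.0483, -0.0])
per row mm 2.787334679871683 deg 5.8000000000000025
```

{"fn": "move_arm", "kwargs": {"deltas": [{"xyz":[0,0,-0.02],"rot":[0,0,0]},{"xyz":[0,-0.005,-0.025],"rot":[0,0,0]},{"xyz":[0.002,-0.021,-0.02],"rot":[0,0,-0.015]},{"xyz":[0.002,-0.021,-0.02],"rot":[0,0,-0.015]},{"xyz":[0.003,-0.021,-0.02],"rot":[0,0,-0.015]}]}}

```text
clock: 4.83
ee_pos: [0.4662, -0.0524, 0.0789]
tool_rot: [-0.003, -0.624, 0.781, 0.002]
wrist_force: [0.5, -0.4, -4.5]
width: 0.0429
```

{"fn": "move_arm", "kwargs": {"deltas": [{"xyz":[0.003,-0.021,-0.01],"rot":[0,0,-0.015]},{"xyz":[0.004,-0.021,-0.01],"rot":[0,0,-0.015]},{"xyz":[0.005,-0.021,-0.005],"rot":[0,0,-0.015]},{"xyz":[0.005,-0.021,0],"rot":[0,0,-0.015]},{"xyz":[0.005,-0.02,0],"rot":[0,0,-0.015]}]}}

```text
clock: 5.25
ee_pos: [0.528, -0.0764, 0.0959]
tool_rot: [-0.002, -0.686, 0.727, 0.002]
wrist_force: [-0.3, -1.1, -5.1]
width: 0.0424
```

Run:
```python
from h import *
st()
R1=down(-93.7)
ax=Ro.from_euler('z',-3.7,degrees=True).apply([1,0,0])
R2=Ro.from_rotvec(ax*np.radians(58))*R1
p2=np.array([.53,-.08,.08])+R2.apply([0,0,.0053]);rows(p2,R2,10)
```

```text
t 5.25 p [ 0.528  -0.0764  0.0959] z [-0.007 -0.    -1.   ] x [-0.058 -0.998  0.   ] F [-0.3 -1.1 -5.1] w 0.0424 j [-0.267, 0.548, 1.912, -0.003, 0.687, 1.364]
([-0.0002, -0.0004, 0.0031], [0.0004, -0.0484, 0.0001])
([0.0001, -0.0004, 0.0031], [0.0004, -0.0484, 0.0001])
([0.0005, -0.0004, 0.0031], [0.0004, -0.0484, 0.0001])
([0.0008, -0.0004, 0.003], [0.0004, -0.0484, 0.0001])
([0.0011, -0.0004, 0.0029], [0.0004, -0.0484, 0.0001])
([0.0014, -0.0004, 0.0028], [0.0004, -0.0484, 0.0001])
([0.0016, -0.0004, 0.0027], [0.0004, -0.0484, 0.0001])
([0.0019, -0.0004, 0.0025], [0.0004, -0.0484, 0.0001])
([0.0021, -0.0004, 0.0023], [0.0004, -0.0484, 0.0001])
([0.0024, -0.0004, 0.002], [0.0004, -0.0484, 0.0001])
per row mm 1.886027765892965 deg 5.802830927714008
```

{"fn": "move_arm", "kwargs": {"deltas": [{"xyz":[0,0,0.003],"rot":[0,-0.048,0]},{"xyz":[0,0,0.003],"rot":[0,-0.048,0]},{"xyz":[0.0005,0,0.003],"rot":[0,-0.048,0]},{"xyz":[0.001,0,0.003],"rot":[0,-0.048,0]},{"xyz":[0.001,0,0.003],"rot":[0,-0.048,0]}]}}

```text
clock: 5.67
ee_pos: [0.5313, -0.0742, 0.0871]
tool_rot: [0.186, -0.667, 0.7, 0.176]
wrist_force: [-0.2, 0.1, -5.5]
width: 0.043
```

{"fn": "move_arm", "kwargs": {"deltas": [{"xyz":[0.0015,0,0.003],"rot":[0,-0.048,0]},{"xyz":[0.0015,0,0.003],"rot":[0,-0.048,0]},{"xyz":[0.002,0,0.0025],"rot":[0,-0.048,0]},{"xyz":[0.002,0,0.002],"rot":[0,-0.048,0]},{"xyz":[0,0,0],"rot":[0,0,0]}]}}

```text
clock: 6.08
ee_pos: [0.5315, -0.077, 0.0766]
tool_rot: [0.331, -0.614, 0.646, 0.31]
wrist_force: [-0.6, 0.1, -4.7]
width: 0.0425
```

Run:
```python
from h import *
st()
s,p,R=pose();print('tubeC',p-R.apply([0,0,.0053]),'tilt',np.degrees(np.arccos(-R.apply([0,0,1])[2])))
R1=down(-93.7)
ax=Ro.from_euler('z',-3.7,degrees=True).apply([1,0,0])
R2=Ro.from_rotvec(ax*np.radians(58))*R1
p2=np.array([.53,-.08,.037])+R2.apply([0,0,.0053]);rows(p2,R2,5)
```

```text
t 6.0833 p [ 0.5315 -0.077   0.0766] z [ 0.047  0.808 -0.588] x [-0.027 -0.587 -0.809] F [-0.6  0.1 -4.7] w 0.0425 j [-0.611, 0.801, 1.821, 0.807, 1.266, 0.451]
tubeC [ 0.53125848 -0.08126664  0.07972775] tilt 53.99974280070935
([0.0112, 0.0005, 0.0087], [0.0005, -0.0067, 0.001])
([0.0113, 0.0005, 0.0085], [0.0005, -0.0067, 0.001])
([0.0114, 0.0005, 0.0084], [0.0005, -0.0067, 0.001])
([0.0115, 0.0005, 0.0082], [0.0005, -0.0067, 0.001])
([0.0116, 0.0005, 0.008], [0.0005, -0.0067, 0.001])
per row mm 8.492816648685137 deg 0.8116994974050045
```

{"fn": "move_arm", "kwargs": {"deltas": [{"xyz":[0.011,0,0.0087],"rot":[0,-0.007,0.001]},{"xyz":[0.011,0,0.0085],"rot":[0,-0.007,0.001]},{"xyz":[0.0115,0,0.0085],"rot":[0,-0.007,0.001]},{"xyz":[0.0115,0,0.008],"rot":[0,-0.007,0.001]},{"xyz":[0.0115,0,0.008],"rot":[0,-0.007,0.001]}]}}

```text
clock: 6.5
ee_pos: [0.5319, -0.0761, 0.0316]
tool_rot: [0.35, -0.6, 0.638, 0.331]
wrist_force: [0.9, 0.1, -4.7]
width: 0.043
```

{"fn": "move_arm", "kwargs": {"deltas": [{"xyz":[0,0,0],"rot":[0,0,0]},{"xyz":[0,0,0],"rot":[0,0,0]},{"xyz":[0,0,0],"rot":[0,0,0]},{"xyz":[0,0,0],"rot":[0,0,0]},{"xyz":[0,0,0],"rot":[0,0,0]}]}}

```text
clock: 6.92
ee_pos: [0.5316, -0.0752, 0.0299]
tool_rot: [0.349, -0.6, 0.638, 0.332]
wrist_force: [0.6, 0.3, -4.1]
width: 0.0429
```

Run:
```python
from h import *
st()
s,p,R=pose();print('tubeC',p-R.apply([0,0,.0053]),'tilt',np.degrees(np.arccos(-R.apply([0,0,1])[2])))
d=cap('side');save(d,'side4');W=cloud(d)
cv2.imwrite('pics/s4c.png',cv2.resize(cv2.cvtColor(d['image'],cv2.COLOR_RGB2BGR)[120:320,180:440],None,fx=2.5,fy=2.5))
```

```text
t 6.9167 p [ 0.5316 -0.0752  0.0299] z [ 0.046  0.843 -0.536] x [-0.036 -0.534 -0.844] F [ 0.6  0.3 -4.1] w 0.0429 j [-0.62, 0.906, 1.811, 0.845, 1.264, 0.38]
tubeC [ 0.53139277 -0.07964518  0.03270103] tilt 57.61579246141822
```

View pics/s4c.png

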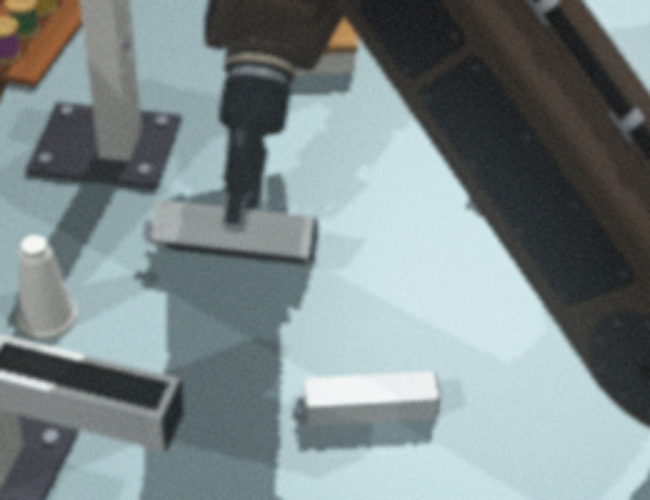

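The tube hangs leant over in the jaws, hooks at the far end at (150,228) in the crop, with its lower edge just above the bench. Next: open a little, then slide the fingers out along the tool axis so that it tips down.

{"fn": "move_arm", "kwargs": {"deltas": [{"xyz":[-0.002,0,-0.001],"rot":[0,0,0]},{"xyz":[0,0,0],"rot":[0,0,0]},{"xyz":[0,0,0],"rot":[0,0,0]},{"xyz":[0,0,0],"rot":[0,0,0]},{"xyz":[0,0,0],"rot":[0,0,0]}], "gripper": 58}}

```text
clock: 7.38
ee_pos: [0.5323, -0.0749, 0.034]
tool_rot: [0.35, -0.601, 0.638, 0.332]
wrist_force: [-0.5, 0.6, -0.5]
width: 0.0493
```

{"fn": "move_arm", "kwargs": {"deltas": [{"xyz":[0,0,-0.01],"rot":[0,0,0]},{"xyz":[0,0,-0.015],"rot":[0,0,0]},{"xyz":[0,0,-0.015],"rot":[0,0,0]},{"xyz":[0,0,-0.015],"rot":[0,0,0]},{"xyz":[0,0,-0.015],"rot":[0,0,0]}]}}

```text
clock: 7.8
ee_pos: [0.5298, -0.1127, 0.0585]
tool_rot: [0.35, -0.601, 0.637, 0.333]
wrist_force: [-0.6, -0.1, 0.0]
width: 0.0492
```

{"fn": "move_arm", "kwargs": {"deltas": [{"xyz":[0,0,-0.025],"rot":[0,0,0]},{"xyz":[-0.01,0,-0.04],"rot":[0,0,0]},{"xyz":[-0.03,0,-0.04],"rot":[0,0,0]},{"xyz":[-0.03,0,-0.04],"rot":[0,0,0]},{"xyz":[0,0,0],"rot":[0,0,0]}]}}

```text
clock: 8.22
ee_pos: [0.5262, -0.1714, 0.1457]
tool_rot: [0.35, -0.6, 0.638, 0.332]
wrist_force: [-0.1, 0.6, -0.1]
width: 0.0491
```

```bash
cat >> h.py <<'E'
from scipy import ndimage as nd
def tube(n,zl=.034,zh=.056,save_=None):
    d=cap(n);W=cloud(d)
    if save_: save(d,save_)
    m=(W[...,0]>.38)&(W[...,0]<.75)&(W[...,1]>-.3)&(W[...,1]<.09)&(W[...,2]>zl)&(W[...,2]<zh)
    l,k=nd.label(m)
    for i in range(1,k+1):
        q=W[l==i]
        if len(q)<150: continue
        r=cv2.minAreaRect((q[:,:2]*1000).astype(np.float32))
        print(n,len(q),'c',np.round(r[0],1),np.round(r[1],1),round(r[2],1),'z',np.percentile(q[:,2],[5,50,95]).round(4),d['image'][l==i].mean(0).round())
E
python3 - <<'E'
from h import *
st(); tube('top',save_='top5'); tube('side',save_='side5')
E
```

```text
t 8.2167 p [ 0.5262 -0.1714  0.1457] z [ 0.048  0.844 -0.535] x [-0.036 -0.534 -0.845] F [-0.1  0.6 -0.1] w 0.0491 j [-0.748, 0.76, 1.671, 0.711, 1.516, 0.533]
top 858 c [530.5 -53.6] [ 44.1 172.9] 87.0 z [0.0399 0.0434 0.0474] [126. 129. 129.]
side 964 c [532.4 -52.4] [ 51.8 172.6] 87.4 z [0.0373 0.0452 0.0487] [142. 148. 148.]
```

Run:
```python
import cv2,numpy as np
a=cv2.imread('pics/top5.png')[150:290,220:400];b=cv2.imread('pics/side5.png')[150:290,220:400]
cv2.imwrite('pics/c5.png',cv2.resize(np.hstack([a,b]),None,fx=2.2,fy=2.2,interpolation=cv2.INTER_CUBIC))
```

```text
(no output)
```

View pics/c5.png

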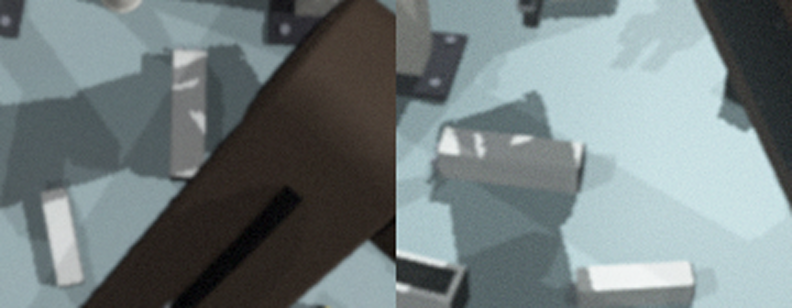

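The tube lies upside down again: top at 44 mm, no black strip on its +y side. Its centre has moved +26 mm in y, so it tipped back, probably kicked as the fingers opened and the arm sprang up. I'll regrip higher, lean it to about 66° and open in small steps.

Run:
```python
from h import *
rows([.531,-.0535,.12],down(-93),10)
rows([.531,-.0535,.02],down(-93),8,np.array([.531,-.0535,.12]),down(-93))
```

```text
([-0.0071, 0.0002, 0.0183], [0.0002, 0.0482, -0.0005])
([-0.009, 0.0002, 0.0175], [0.0002, 0.0482, -0.0005])
([-0.0107, 0.0002, 0.0165], [0.0002, 0.0482, -0.0005])
([-0.0123, 0.0002, 0.0154], [0.0002, 0.0482, -0.0005])
([-0.0138, 0.0001, 0.0141], [0.0002, 0.0482, -0.0005])
([-0.0151, 0.0001, 0.0126], [0.0002, 0.0482, -0.0005])
([-0.0163, 0.0001, 0.011], [0.0002, 0.0482, -0.0005])
([-0.0173, 0.0001, 0.0093], [0.0002, 0.0482, -0.0005])
([-0.0182, 0.0001, 0.0075], [0.0002, 0.0482, -0.0005])
([-0.0189, 0.0001, 0.0057], [0.0002, 0.0482, -0.0005])
per row mm 11.810860941256468 deg 5.779792089905172
([0.0, -0.0, 0.0208], [0.0, 0.0, 0.0])
([0.0, -0.0, 0.0208], [0.0, 0.0, 0.0])
([0.0, -0.0, 0.0208], [0.0, 0.0, 0.0])
([0.0, -0.0, 0.0208], [0.0, 0.0, 0.0])
([0.0, -0.0, 0.0208], [0.0, 0.0, 0.0])
([0.0, -0.0, 0.0208], [0.0, 0.0, 0.0])
([0.0, -0.0, 0.0208], [0.0, 0.0, 0.0])
([0.0, -0.0, 0.0208], [0.0, 0.0, 0.0])
per row mm 12.499999999999998 deg 0.0
```

{"fn": "move_arm", "kwargs": {"deltas": [{"xyz":[-0.007,0,0.018],"rot":[0,0.048,0]},{"xyz":[-0.009,0,0.0175],"rot":[0,0.048,0]},{"xyz":[-0.011,0,0.0165],"rot":[0,0.048,0]},{"xyz":[-0.012,0,0.0155],"rot":[0,0.048,0]},{"xyz":[-0.014,0,0.014],"rot":[0,0.048,0]}], "gripper": 100}}

```text
clock: 8.73
ee_pos: [0.5267, -0.1141, 0.1243]
tool_rot: [0.174, -0.661, 0.709, 0.172]
wrist_force: [0.4, -1.2, -0.6]
width: 0.0857
```

{"fn": "move_arm", "kwargs": {"deltas": [{"xyz":[-0.015,0,0.0125],"rot":[0,0.048,0]},{"xyz":[-0.016,0,0.011],"rot":[0,0.048,0]},{"xyz":[-0.017,0,0.009],"rot":[0,0.048,0]},{"xyz":[-0.018,0,0.0075],"rot":[0,0.048,0]},{"xyz":[-0.019,0,0.0055],"rot":[0,0.048,0]}]}}

```text
clock: 9.15
ee_pos: [0.5293, -0.0538, 0.1095]
tool_rot: [-0.014, -0.684, 0.73, -0.007]
wrist_force: [0.4, -1.3, -0.1]
width: 0.0851
```

Run:
```python
from h import *
st();rows([.531,-.0535,.02],down(-93),8)
```

```text
t 9.15 p [ 0.5293 -0.0538  0.1095] z [-0.011 -0.03  -0.999] x [-0.065 -0.997  0.031] F [ 0.4 -1.3 -0.1] w 0.0851 j [-0.21, 0.526, 1.905, -0.048, 0.716, 1.462]
([-0.0007, -0.0005, 0.0186], [0.0006, -0.0018, -0.0008])
([-0.0006, -0.0005, 0.0186], [0.0006, -0.0018, -0.0008])
([-0.0005, -0.0005, 0.0186], [0.0006, -0.0018, -0.0008])
([-0.0004, -0.0005, 0.0186], [0.0006, -0.0018, -0.0008])
([-0.0004, -0.0004, 0.0186], [0.0006, -0.0018, -0.0008])
([-0.0003, -0.0004, 0.0187], [0.0006, -0.0018, -0.0008])
([-0.0002, -0.0004, 0.0187], [0.0006, -0.0018, -0.0008])
([-0.0002, -0.0004, 0.0187], [0.0006, -0.0018, -0.0008])
per row mm 11.194512250997303 deg 0.2467499277582201
```

{"fn": "move_arm", "kwargs": {"deltas": [{"xyz":[-0.001,-0.001,0.015],"rot":[0.001,-0.005,-0.001]},{"xyz":[-0.0005,-0.0005,0.0187],"rot":[0.001,-0.005,-0.001]},{"xyz":[0,0,0.0187],"rot":[0.001,-0.003,-0.001]},{"xyz":[0,0,0.0187],"rot":[0.001,0,-0.001]},{"xyz":[0,0,0.0187],"rot":[0,0,-0.001]}]}}

```text
clock: 9.57
ee_pos: [0.5277, -0.0456, 0.0512]
tool_rot: [-0.005, -0.692, 0.722, -0.002]
wrist_force: [-0.1, 0.1, -0.7]
width: 0.0856
```

{"fn": "move_arm", "kwargs": {"deltas": [{"xyz":[0,0,0.0187],"rot":[0,0,0]},{"xyz":[0,0,0.0187],"rot":[0,0,0]},{"xyz":[0,0,0.01],"rot":[0,0,0]},{"xyz":[0,0,0],"rot":[0,0,0]},{"xyz":[0,0,0],"rot":[0,0,0]}]}}

```text
clock: 9.98
ee_pos: [0.5231, -0.0441, 0.0153]
tool_rot: [-0.009, -0.693, 0.721, 0.004]
wrist_force: [0.4, 0.6, -0.3]
width: 0.0852
```

Run:
```python
from h import *
st();rows([.531,-.0535,.02],down(-93),2)
```

```text
t 9.9833 p [ 0.5231 -0.0441  0.0153] z [-0.018 -0.007 -1.   ] x [-0.039 -0.999  0.008] F [ 0.4  0.6 -0.3] w 0.0852 j [-0.205, 0.68, 1.969, -0.022, 0.509, 1.424]
([0.0076, -0.0068, -0.0039], [0.0042, -0.0019, 0.0032])
([0.0075, -0.0069, -0.0039], [0.0042, -0.0019, 0.0032])
per row mm 6.554818491641011 deg 0.6760604208228129
```

{"fn": "move_arm", "kwargs": {"deltas": [{"xyz":[0.0075,-0.007,-0.0035],"rot":[0.004,-0.002,0.003]},{"xyz":[0.0075,-0.007,-0.0035],"rot":[0.004,-0.002,0.003]},{"xyz":[0,0,-0.001],"rot":[0,0,0]},{"xyz":[0,0,0],"rot":[0,0,0]},{"xyz":[0,0,0],"rot":[0,0,0]}]}}

```text
clock: 10.4
ee_pos: [0.5328, -0.0549, 0.0223]
tool_rot: [0.002, -0.688, 0.726, -0.001]
wrist_force: [-0.8, 1.0, -0.0]
width: 0.0856
```

{"fn": "move_arm", "kwargs": {"deltas": [{"xyz":[0,0,0],"rot":[0,0,0]},{"xyz":[0,0,0],"rot":[0,0,0]},{"xyz":[0,0,0],"rot":[0,0,0]},{"xyz":[0,0,0],"rot":[0,0,0]},{"xyz":[0,0,0],"rot":[0,0,0]}], "gripper": 0, "grip_force": 70}}

```text
clock: 10.82
ee_pos: [0.5329, -0.0547, 0.0235]
tool_rot: [0.002, -0.688, 0.725, -0.001]
wrist_force: [-0.3, 0.3, -4.1]
width: 0.0422
```

Run:
```python
from h import *
st()
s,p0,R0=pose()
dz=p0[2]-.022 # tcp above tube centre
print('tube centre tool z',dz)
ax=Ro.from_euler('z',-3.,degrees=True).apply([1,0,0])
R2=Ro.from_rotvec(ax*np.radians(66))*down(-93)
C1=np.array([.531,-.075,.085]); p1=C1+R2.apply([0,0,dz])
rows(np.array([.531,-.0535,.085]),down(-93),3)
rows(C1-R2.apply([0,0,dz]),R2,11,np.array([.531,-.0535,.085]),down(-93))
```

```text
t 10.8167 p [ 0.5329 -0.0547  0.0235] z [ 0.005  0.    -1.   ] x [-0.053 -0.999 -0.001] F [-0.3  0.3 -4.1] w 0.0422 j [-0.226, 0.669, 1.953, 0.003, 0.515, 1.394]
tube centre tool z 0.0015237093135176821
([-0.0007, 0.0009, -0.0342], [-0.0007, 0.0001, -0.0])
([-0.0007, 0.001, -0.0342], [-0.0007, 0.0001, -0.0])
([-0.0006, 0.001, -0.0342], [-0.0007, 0.0001, -0.0])
per row mm 20.50618275930908 deg 0.09076055952121592
([0.0035, -0.0002, -0.0001], [-0.0, -0.05, 0.0])
([0.0034, -0.0002, -0.0005], [-0.0, -0.05, 0.0])
([0.0034, -0.0002, -0.0008], [-0.0, -0.05, 0.0])
([0.0033, -0.0002, -0.0012], [-0.0, -0.05, 0.0])
([0.0031, -0.0002, -0.0015], [-0.0, -0.05, 0.0])
([0.003, -0.0002, -0.0018], [-0.0, -0.05, 0.0])
([0.0027, -0.0002, -0.0021], [-0.0, -0.05, 0.0])
([0.0025, -0.0002, -0.0024], [-0.0, -0.05, 0.0])
([0.0022, -0.0002, -0.0026], [-0.0, -0.05, 0.0])
([0.002, -0.0002, -0.0029], [-0.0, -0.05, 0.0])
([0.0017, -0.0002, -0.003], [-0.0, -0.05, 0.0])
per row mm 2.081688568551253 deg 6.000000000000001
```

{"fn": "move_arm", "kwargs": {"deltas": [{"xyz":[0,0,-0.02],"rot":[0,0,0]},{"xyz":[0,0,-0.034],"rot":[0,0,0]},{"xyz":[0,0,-0.034],"rot":[0,0,0]},{"xyz":[0,0,-0.015],"rot":[0,0,0]},{"xyz":[0,0,0],"rot":[0,0,0]}]}}

```text
clock: 11.23
ee_pos: [0.5303, -0.0539, 0.0844]
tool_rot: [-0.0, -0.688, 0.725, 0.002]
wrist_force: [0.7, 0.2, -4.8]
width: 0.0426
```

{"fn": "move_arm", "kwargs": {"deltas": [{"xyz":[0.0035,0,0],"rot":[0,-0.05,0]},{"xyz":[0.0035,0,-0.0005],"rot":[0,-0.05,0]},{"xyz":[0.0035,0,-0.001],"rot":[0,-0.05,0]},{"xyz":[0.0033,0,-0.001],"rot":[0,-0.05,0]},{"xyz":[0.003,0,-0.0015],"rot":[0,-0.05,0]}]}}

```text
clock: 11.65
ee_pos: [0.5303, -0.0613, 0.0832]
tool_rot: [0.194, -0.665, 0.697, 0.183]
wrist_force: [0.4, 0.2, -5.1]
width: 0.0426
```

{"fn": "move_arm", "kwargs": {"deltas": [{"xyz":[0.003,0,-0.002],"rot":[0,-0.05,0]},{"xyz":[0.0027,0,-0.002],"rot":[0,-0.05,0]},{"xyz":[0.0025,0,-0.0025],"rot":[0,-0.05,0]},{"xyz":[0.002,0,-0.0025],"rot":[0,-0.05,0]},{"xyz":[0.002,0,-0.003],"rot":[0,-0.05,0]}]}}

```text
clock: 12.07
ee_pos: [0.5299, -0.0751, 0.0789]
tool_rot: [0.376, -0.59, 0.621, 0.353]
wrist_force: [0.7, 1.5, -5.2]
width: 0.0427
```

```bash
cat >> h.py <<'E'
def tiltinfo(dz,az):
    s,p,R=pose();print('tubeC',(p+R.apply([0,0,dz])).round(4),'tilt',np.degrees(np.arccos(-R.apply([0,0,1])[2])).round(1))
def tr(az,th):
    ax=Ro.from_euler('z',az,degrees=True).apply([1,0,0]);return Ro.from_rotvec(ax*np.radians(th))*down(az-90)
E
python3 - <<'E'
from h import *
st();tiltinfo(.0015,-3)
R2=tr(-3,66);rows(np.array([.531,-.075,.0355])-R2.apply([0,0,.0015]),R2,7)
E
```

```text
t 12.0667 p [ 0.5299 -0.0751  0.0789] z [ 0.051  0.882 -0.468] x [-0.019 -0.467 -0.884] F [ 0.7  1.5 -5.2] w 0.0427 j [-0.637, 0.853, 1.807, 0.854, 1.379, 0.398]
tubeC [ 0.53   -0.0737  0.0782] tilt 62.1
([0.0091, -0.0002, 0.0045], [-0.0003, -0.0046, 0.0004])
([0.0092, -0.0002, 0.0044], [-0.0003, -0.0046, 0.0004])
([0.0092, -0.0002, 0.0043], [-0.0003, -0.0046, 0.0004])
([0.0093, -0.0002, 0.0042], [-0.0003, -0.0046, 0.0004])
([0.0093, -0.0002, 0.0041], [-0.0003, -0.0046, 0.0004])
([0.0093, -0.0002, 0.0041], [-0.0003, -0.0046, 0.0004])
([0.0094, -0.0002, 0.004], [-0.0003, -0.0046, 0.0004])
per row mm 6.113889137913705 deg 0.5579482044092993
```

{"fn": "move_arm", "kwargs": {"deltas": [{"xyz":[0.009,0,0.0045],"rot":[0,-0.005,0]},{"xyz":[0.009,0,0.0045],"rot":[0,-0.005,0]},{"xyz":[0.009,0,0.0045],"rot":[0,-0.005,0]},{"xyz":[0.009,0,0.004],"rot":[0,-0.005,0]},{"xyz":[0.009,0,0.004],"rot":[0,-0.005,0]}]}}

```text
clock: 12.48
ee_pos: [0.5289, -0.0765, 0.0406]
tool_rot: [0.39, -0.579, 0.613, 0.369]
wrist_force: [-0.2, -0.4, -3.9]
width: 0.0428
```

{"fn": "move_arm", "kwargs": {"deltas": [{"xyz":[0.009,0,0.004],"rot":[0,-0.005,0]},{"xyz":[0.004,0,0.002],"rot":[0,-0.005,0]},{"xyz":[0,0,0],"rot":[0,0,0]},{"xyz":[0,0,0],"rot":[0,0,0]},{"xyz":[0,0,0],"rot":[0,0,0]}]}}

```text
clock: 12.9
ee_pos: [0.529, -0.0749, 0.0303]
tool_rot: [0.396, -0.576, 0.609, 0.375]
wrist_force: [-0.4, -0.6, -5.8]
width: 0.0424
```

```bash
cat >> h.py <<'E'
def section(n='side',x0=.54,x1=.60,name=None,y0=-.2,y1=.02):
    # print cross-section profile (y -> z) of tube for x in the band, hook half of the tube
    d=cap(n);W=cloud(d)
    if name: save(d,name)
    m=(W[...,0]>x0)&(W[...,0]<x1)&(W[...,1]>y0)&(W[...,1]<y1)&(W[...,2]>.006)&(W[...,2]<.09)
    q=W[m];g=d['image'][m].mean(1)
    for a in np.arange(y0,y1,.005):
        k=(q[:,1]>=a)&(q[:,1]<a+.005)
        if k.sum()>8: print(n,'y %.1f'%(a*1e3+2.5),'z',np.percentile(q[k,2]*1e3,[10,50,90]).round(1),k.sum(),'grey',g[k].mean().round())
E
python3 - <<'E'
from h import *
st();tiltinfo(.0015,-3)
section('side')
E
```

```text
t 12.9 p [ 0.529  -0.0749  0.0303] z [ 0.049  0.913 -0.405] x [-0.023 -0.404 -0.914] F [-0.4 -0.6 -5.8] w 0.0424 j [-0.647, 0.966, 1.789, 0.88, 1.388, 0.324]
tubeC [ 0.5291 -0.0736  0.0297] tilt 66.1
side y -87.5 z [56.8 58.9 60.3] 18 grey 151.0
side y -82.5 z [55.4 58.9 61.6] 42 grey 160.0
side y -77.5 z [52.5 56.5 60.2] 38 grey 156.0
side y -72.5 z [50.  54.3 58.7] 46 grey 159.0
side y -67.5 z [48.9 51.1 55.1] 44 grey 160.0
side y -62.5 z [ 9.  48.1 52.1] 57 grey 138.0
side y -57.5 z [12.8 42.2 48.2] 79 grey 111.0
side y -52.5 z [24.  40.5 47.6] 86 grey 115.0
side y -47.5 z [32.4 40.  44.6] 47 grey 114.0
```

{"fn": "move_arm", "kwargs": {"deltas": [{"xyz":[0,0,0],"rot":[0,0,0]},{"xyz":[0,0,0],"rot":[0,0,0]},{"xyz":[0,0,0],"rot":[0,0,0]},{"xyz":[0,0,0],"rot":[0,0,0]},{"xyz":[0,0,0],"rot":[0,0,0]}], "gripper": 52, "grip_force": 20}}

```text
clock: 13.37
ee_pos: [0.5294, -0.0752, 0.0317]
tool_rot: [0.396, -0.577, 0.608, 0.374]
wrist_force: [-0.1, -0.6, -5.0]
width: 0.0445
```

{"fn": "move_arm", "kwargs": {"deltas": [{"xyz":[0,0,0],"rot":[0,0,0]},{"xyz":[0,0,0],"rot":[0,0,0]},{"xyz":[0,0,0],"rot":[0,0,0]},{"xyz":[0,0,0],"rot":[0,0,0]},{"xyz":[0,0,0],"rot":[0,0,0]}], "gripper": 55}}

```text
clock: 13.78
ee_pos: [0.5294, -0.0749, 0.0328]
tool_rot: [0.397, -0.577, 0.608, 0.375]
wrist_force: [-0.3, -0.0, -1.8]
width: 0.0467
```

Run:
```python
from h import *
st()
section('side',name='side6')
```

```text
t 13.7833 p [ 0.5294 -0.0749  0.0328] z [ 0.05   0.913 -0.405] x [-0.02  -0.404 -0.914] F [-0.3 -0.  -1.8] w 0.0467 j [-0.647, 0.962, 1.789, 0.881, 1.39, 0.325]
side y -82.5 z [54.9 59.  63.6] 33 grey 151.0
side y -77.5 z [53.7 57.6 61.9] 41 grey 158.0
side y -72.5 z [51.  54.5 58.3] 43 grey 157.0
side y -67.5 z [48.4 52.6 59.5] 50 grey 156.0
side y -62.5 z [ 8.5 47.3 51.9] 60 grey 138.0
side y -57.5 z [16.4 44.  50.9] 70 grey 124.0
side y -52.5 z [22.  40.5 46.5] 66 grey 116.0
side y -47.5 z [30.5 39.8 45.6] 67 grey 126.0
```

{"fn": "move_arm", "kwargs": {"deltas": [{"xyz":[0.001,0,-0.004],"rot":[0,0,0]},{"xyz":[0.001,0,-0.006],"rot":[0,0,0]},{"xyz":[0.001,0,-0.006],"rot":[0,0,0]},{"xyz":[0.001,0,-0.006],"rot":[0,0,0]},{"xyz":[0.001,0,-0.006],"rot":[0,0,0]}]}}

```text
clock: 14.25
ee_pos: [0.5284, -0.0925, 0.0372]
tool_rot: [0.397, -0.577, 0.608, 0.375]
wrist_force: [0.4, 0.7, -1.3]
width: 0.0468
```

Run:
```python
from h import *
st()
section('side',name='side7')
```

```text
t 14.25 p [ 0.5284 -0.0925  0.0372] z [ 0.049  0.913 -0.404] x [-0.02  -0.403 -0.915] F [ 0.4  0.7 -1.3] w 0.0468 j [-0.671, 0.959, 1.768, 0.856, 1.414, 0.337]
side y -87.5 z [56.  58.3 60.5] 34 grey 159.0
side y -82.5 z [52.9 56.5 58.8] 39 grey 161.0
side y -77.5 z [49.  53.4 57.7] 49 grey 160.0
side y -72.5 z [47.8 52.1 54.9] 40 grey 164.0
side y -67.5 z [46.6 49.5 53.1] 45 grey 160.0
side y -62.5 z [ 9.9 44.9 49.1] 68 grey 122.0
side y -57.5 z [17.8 30.4 46.9] 88 grey 101.0
side y -52.5 z [28.3 40.2 46.1] 71 grey 116.0
side y -47.5 z [39.4 42.5 45.4] 22 grey 123.0
```

{"fn": "move_arm", "kwargs": {"deltas": [{"xyz":[0.001,0,-0.006],"rot":[0,0,0]},{"xyz":[0.001,0,-0.008],"rot":[0,0,0]},{"xyz":[0.001,0,-0.01],"rot":[0,0,0]},{"xyz":[0,0,-0.012],"rot":[0,0,0]},{"xyz":[0,0,-0.012],"rot":[0,0,0]}]}}

```text
clock: 14.72
ee_pos: [0.5268, -0.1224, 0.0486]
tool_rot: [0.397, -0.577, 0.608, 0.375]
wrist_force: [-0.4, -0.1, 0.8]
width: 0.0466
```

Run:
```python
from h import *
st()
section('side',name='side8')
```

```text
t 14.7167 p [ 0.5268 -0.1224  0.0486] z [ 0.05   0.914 -0.403] x [-0.02  -0.403 -0.915] F [-0.4 -0.1  0.8] w 0.0466 j [-0.711, 0.949, 1.731, 0.818, 1.459, 0.361]
side y -112.5 z [42.7 43.  45.7] 9 grey 154.0
side y -107.5 z [41.6 44.8 46.5] 21 grey 177.0
side y -102.5 z [43.2 46.5 48.1] 27 grey 166.0
side y -97.5 z [43.1 45.5 47.4] 29 grey 176.0
side y -92.5 z [43.4 45.2 48.3] 32 grey 169.0
side y -87.5 z [44.2 45.7 47.6] 25 grey 173.0
side y -82.5 z [43.7 46.1 48.1] 29 grey 177.0
side y -77.5 z [43.7 45.7 48.5] 24 grey 169.0
side y -72.5 z [36.  46.  48.4] 42 grey 169.0
side y -67.5 z [ 9.  26.7 45.1] 171 grey 77.0
side y -62.5 z [14.6 29.2 44.1] 63 grey 67.0
```

It rolled onto its side: top flat at about 45 mm, and the dark strip now faces +y. Next I back off, then repeat for the second roll.

{"fn": "move_arm", "kwargs": {"deltas": [{"xyz":[0,0,-0.02],"rot":[0,0,0]},{"xyz":[0,0,-0.04],"rot":[0,0,0]},{"xyz":[-0.01,0,-0.04],"rot":[0,0,0]},{"xyz":[-0.04,0,-0.02],"rot":[0,0,0]},{"xyz":[-0.04,0,0],"rot":[0,0,0]}]}}

```text
clock: 15.18
ee_pos: [0.5231, -0.1739, 0.1282]
tool_rot: [0.397, -0.575, 0.609, 0.377]
wrist_force: [-0.1, 0.3, 0.9]
width: 0.0472
```

Run:
```python
from h import *
st(); tube('top');tube('side')
section('side',name='side9')
```

```text
t 15.1833 p [ 0.5231 -0.1739  0.1282] z [ 0.05   0.914 -0.402] x [-0.025 -0.401 -0.916] F [-0.1  0.3  0.9] w 0.0472 j [-0.775, 0.845, 1.657, 0.76, 1.609, 0.468]
top 834 c [532.2 -86.6] [ 45.  183.8] 86.9 z [0.039  0.0435 0.0472] [120. 122. 122.]
side 958 c [533.8 -87.6] [ 54.5 184.3] 87.5 z [0.0365 0.045  0.0486] [133. 139. 139.]
side y -107.5 z [42.4 45.7 47.7] 29 grey 145.0
side y -102.5 z [43.1 45.9 48.7] 26 grey 151.0
side y -97.5 z [42.8 45.5 47.5] 27 grey 151.0
side y -92.5 z [42.8 46.1 48.9] 29 grey 149.0
side y -87.5 z [43.6 46.3 48.6] 25 grey 156.0
side y -82.5 z [43.7 46.4 49. ] 34 grey 160.0
side y -77.5 z [43.5 45.9 48. ] 27 grey 165.0
side y -72.5 z [42.  45.4 48. ] 32 grey 160.0
side y -67.5 z [10.7 28.9 45.5] 158 grey 77.0
side y -62.5 z [ 9.5 27.  42.6] 87 grey 66.0
```

Run:
```python
from h import *
rows([.527,-.088,.11],down(-93),10)
```

```text
([-0.0029, 0.0001, 0.014], [0.0, 0.0552, -0.0001])
([-0.0045, 0.0001, 0.0136], [0.0, 0.0552, -0.0001])
([-0.006, 0.0001, 0.013], [0.0, 0.0552, -0.0001])
([-0.0075, 0.0001, 0.0122], [0.0, 0.0552, -0.0001])
([-0.0088, 0.0001, 0.0113], [0.0, 0.0552, -0.0001])
([-0.0101, 0.0001, 0.0102], [0.0, 0.0552, -0.0001])
([-0.0112, 0.0001, 0.009], [0.0, 0.0552, -0.0001])
([-0.0121, 0.0001, 0.0076], [0.0, 0.0552, -0.0001])
([-0.0129, 0.0001, 0.0062], [0.0, 0.0552, -0.0001])
([-0.0136, 0.0001, 0.0046], [0.0, 0.0552, -0.0001])
per row mm 8.593863868150523 deg 6.623353583884677
```

{"fn": "move_arm", "kwargs": {"deltas": [{"xyz":[-0.004,0,0.014],"rot":[0,0.054,0]},{"xyz":[-0.005,0,0.0135],"rot":[0,0.054,0]},{"xyz":[-0.006,0,0.013],"rot":[0,0.054,0]},{"xyz":[-0.0075,0,0.012],"rot":[0,0.054,0]},{"xyz":[-0.009,0,0.0115],"rot":[0,0.054,0]}], "gripper": 100}}

```text
clock: 15.75
ee_pos: [0.5244, -0.1347, 0.1141]
tool_rot: [0.205, -0.657, 0.699, 0.196]
wrist_force: [0.7, -0.1, -0.3]
width: 0.0854
```

{"fn": "move_arm", "kwargs": {"deltas": [{"xyz":[-0.01,0,0.01],"rot":[0,0.054,0]},{"xyz":[-0.011,0,0.009],"rot":[0,0.054,0]},{"xyz":[-0.012,0,0.0075],"rot":[0,0.054,0]},{"xyz":[-0.013,0,0.006],"rot":[0,0.054,0]},{"xyz":[-0.01,0,0.003],"rot":[0,0.045,0]}]}}

```text
clock: 16.17
ee_pos: [0.5281, -0.0961, 0.105]
tool_rot: [0.002, -0.685, 0.728, -0.001]
wrist_force: [-0.0, -1.3, 0.4]
width: 0.0853
```

{"fn": "move_arm", "kwargs": {"deltas": [{"xyz":[0,0,0],"rot":[0,0,0]},{"xyz":[0,0,0],"rot":[0,0,0]},{"xyz":[0,0,0],"rot":[0,0,0]},{"xyz":[0,0,0],"rot":[0,0,0]},{"xyz":[0,0,0],"rot":[0,0,0]}]}}

```text
clock: 16.58
ee_pos: [0.5277, -0.0943, 0.1031]
tool_rot: [0.0, -0.687, 0.726, 0.001]
wrist_force: [-0.3, -0.4, -0.1]
width: 0.0854
```

Run:
```python
from h import *
st();rows([.527,-.088,.02],down(-93),7)
```

```text
t 16.5833 p [ 0.5277 -0.0943  0.1031] z [-0.001  0.002 -1.   ] x [-0.055 -0.998 -0.002] F [-0.3 -0.4 -0.1] w 0.0854 j [-0.301, 0.538, 1.904, 0.003, 0.701, 1.323]
([-0.0014, 0.0002, 0.0198], [0.0001, 0.0001, -0.0002])
([-0.0015, 0.0002, 0.0198], [0.0001, 0.0001, -0.0002])
([-0.0015, 0.0002, 0.0198], [0.0001, 0.0001, -0.0002])
([-0.0015, 0.0002, 0.0198], [0.0001, 0.0001, -0.0002])
([-0.0015, 0.0002, 0.0198], [0.0001, 0.0001, -0.0002])
([-0.0015, 0.0002, 0.0198], [0.0001, 0.0001, -0.0002])
([-0.0015, 0.0002, 0.0198], [0.0001, 0.0001, -0.0002])
per row mm 11.899700325188329 deg 0.03196664343117913
```

{"fn": "move_arm", "kwargs": {"deltas": [{"xyz":[-0.002,0,0.015],"rot":[0,0,0]},{"xyz":[-0.002,0,0.02],"rot":[0,0,0]},{"xyz":[-0.002,0,0.02],"rot":[0,0,0]},{"xyz":[-0.002,0,0.02],"rot":[0,0,0]},{"xyz":[-0.002,0,0.02],"rot":[0,0,0]}]}}

```text
clock: 17.0
ee_pos: [0.5285, -0.0925, 0.0432]
tool_rot: [0.002, -0.685, 0.729, 0.001]
wrist_force: [-0.1, -0.4, 0.7]
width: 0.0852
```

{"fn": "move_arm", "kwargs": {"deltas": [{"xyz":[0,0,0.02],"rot":[0,0,0]},{"xyz":[0,0,0.012],"rot":[0,0,0]},{"xyz":[0,0,0],"rot":[0,0,0]},{"xyz":[0,0,0],"rot":[0,0,0]},{"xyz":[0,0,0],"rot":[0,0,0]}]}}

```text
clock: 17.42
ee_pos: [0.5266, -0.0945, 0.0184]
tool_rot: [0.001, -0.683, 0.731, 0.004]
wrist_force: [0.3, 0.4, 0.9]
width: 0.0855
```

Run:
```python
from h import *
st();rows([.527,-.088,.021],down(-93),2)
```

```text
t 17.4167 p [ 0.5266 -0.0945  0.0184] z [-0.004  0.008 -1.   ] x [-0.067 -0.998 -0.007] F [0.3 0.4 0.9] w 0.0855 j [-0.304, 0.68, 1.951, 0.012, 0.518, 1.324]
([-0.0054, 0.0, -0.0022], [0.0011, 0.0018, -0.0036])
([-0.0054, -0.0, -0.0022], [0.0011, 0.0018, -0.0036])
per row mm 3.498400550607897 deg 0.5003693806086317
```

Correct the offset and close, then lift and tilt as before.

{"fn": "move_arm", "kwargs": {"deltas": [{"xyz":[-0.0055,0,-0.0022],"rot":[0.001,0.002,-0.004]},{"xyz":[-0.0055,0,-0.0022],"rot":[0.001,0.002,-0.004]},{"xyz":[0,0,0],"rot":[0,0,0]},{"xyz":[0,0,0],"rot":[0,0,0]},{"xyz":[0,0,0],"rot":[0,0,0]}]}}

```text
clock: 17.83
ee_pos: [0.528, -0.0874, 0.0235]
tool_rot: [0.0, -0.69, 0.724, -0.002]
wrist_force: [0.1, -0.3, -0.1]
width: 0.0854
```

{"fn": "move_arm", "kwargs": {"deltas": [{"xyz":[0,0,0],"rot":[0,0,0]},{"xyz":[0,0,0],"rot":[0,0,0]},{"xyz":[0,0,0],"rot":[0,0,0]},{"xyz":[0,0,0],"rot":[0,0,0]},{"xyz":[0,0,0],"rot":[0,0,0]}], "gripper": 0, "grip_force": 70}}

```text
clock: 18.25
ee_pos: [0.5282, -0.0873, 0.0245]
tool_rot: [0.001, -0.69, 0.724, -0.003]
wrist_force: [-0.2, -0.5, -4.7]
width: 0.0423
```

Run:
```python
from h import *
st()
```

```text
t 18.25 p [ 0.5282 -0.0873  0.0245] z [ 0.004 -0.003 -1.   ] x [-0.049 -0.999  0.003] F [-0.2 -0.5 -4.7] w 0.0423 j [-0.286, 0.667, 1.954, -0.003, 0.515, 1.336]
```

{"fn": "move_arm", "kwargs": {"deltas": [{"xyz":[0,0,-0.02],"rot":[0,0,0]},{"xyz":[0,0,-0.034],"rot":[0,0,0]},{"xyz":[0,0,-0.034],"rot":[0,0,0]},{"xyz":[0,0,-0.015],"rot":[0,0,0]},{"xyz":[0,0,0],"rot":[0,0,0]}]}}

```text
clock: 18.67
ee_pos: [0.5259, -0.0868, 0.0854]
tool_rot: [-0.001, -0.69, 0.724, 0.001]
wrist_force: [-1.1, 0.1, -4.4]
width: 0.0424
```

{"fn": "move_arm", "kwargs": {"deltas": [{"xyz":[0.0035,0,0],"rot":[0,-0.05,0]},{"xyz":[0.0035,0,-0.0005],"rot":[0,-0.05,0]},{"xyz":[0.0035,0,-0.001],"rot":[0,-0.05,0]},{"xyz":[0.0033,0,-0.001],"rot":[0,-0.05,0]},{"xyz":[0.003,0,-0.0015],"rot":[0,-0.05,0]}]}}

```text
clock: 19.08
ee_pos: [0.5259, -0.0944, 0.0842]
tool_rot: [0.193, -0.667, 0.696, 0.183]
wrist_force: [-0.7, -0.3, -5.7]
width: 0.0424
```

{"fn": "move_arm", "kwargs": {"deltas": [{"xyz":[0.003,0,-0.002],"rot":[0,-0.05,0]},{"xyz":[0.0027,0,-0.002],"rot":[0,-0.05,0]},{"xyz":[0.0025,0,-0.0025],"rot":[0,-0.05,0]},{"xyz":[0.002,0,-0.0025],"rot":[0,-0.05,0]},{"xyz":[0.002,0,-0.003],"rot":[0,-0.05,0]}]}}

```text
clock: 19.5
ee_pos: [0.5254, -0.1085, 0.0798]
tool_rot: [0.375, -0.591, 0.62, 0.353]
wrist_force: [0.0, 0.0, -5.1]
width: 0.0423
```

Run:
```python
from h import *
st();tiltinfo(.0025,-3)
R2=tr(-3,67);rows(np.array([.529,-.107,.032])-R2.apply([0,0,.0025]),R2,8)
```

```text
t 19.5 p [ 0.5254 -0.1085  0.0798] z [ 0.049  0.882 -0.47 ] x [-0.019 -0.469 -0.883] F [ 0.   0.  -5.1] w 0.0423 j [-0.684, 0.861, 1.77, 0.808, 1.415, 0.404]
tubeC [ 0.5256 -0.1063  0.0786] tilt 62.0
([0.0087, -0.0007, 0.0045], [-0.0001, -0.0052, 0.0004])
([0.0087, -0.0007, 0.0044], [-0.0001, -0.0052, 0.0004])
([0.0088, -0.0007, 0.0043], [-0.0001, -0.0052, 0.0004])
([0.0088, -0.0007, 0.0042], [-0.0001, -0.0052, 0.0004])
([0.0089, -0.0007, 0.0041], [-0.0001, -0.0052, 0.0004])
([0.0089, -0.0007, 0.004], [-0.0001, -0.0052, 0.0004])
([0.0089, -0.0007, 0.0039], [-0.0001, -0.0052, 0.0004])
([0.009, -0.0007, 0.0038], [-0.0001, -0.0052, 0.0004])
per row mm 5.867079068081861 deg 0.6280090568925304
```

{"fn": "move_arm", "kwargs": {"deltas": [{"xyz":[0.009,0,0.0045],"rot":[0,-0.005,0]},{"xyz":[0.009,0,0.0045],"rot":[0,-0.005,0]},{"xyz":[0.009,0,0.0045],"rot":[0,-0.005,0]},{"xyz":[0.009,0,0.004],"rot":[0,-0.005,0]},{"xyz":[0.009,0,0.004],"rot":[0,-0.005,0]}]}}

```text
clock: 19.92
ee_pos: [0.5244, -0.1101, 0.0414]
tool_rot: [0.389, -0.58, 0.613, 0.369]
wrist_force: [0.5, 0.4, -4.7]
width: 0.0428
```

{"fn": "move_arm", "kwargs": {"deltas": [{"xyz":[0.009,0,0.004],"rot":[0,-0.005,0]},{"xyz":[0.004,0,0.002],"rot":[0,-0.005,0]},{"xyz":[0,0,0],"rot":[0,0,0]},{"xyz":[0,0,0],"rot":[0,0,0]},{"xyz":[0,0,0],"rot":[0,0,0]}]}}

```text
clock: 20.33
ee_pos: [0.5246, -0.1086, 0.0311]
tool_rot: [0.395, -0.577, 0.608, 0.375]
wrist_force: [-0.4, -0.5, -5.0]
width: 0.0424
```

{"fn": "move_arm", "kwargs": {"deltas": [{"xyz":[0,0,0],"rot":[0,0,0]},{"xyz":[0,0,0],"rot":[0,0,0]},{"xyz":[0,0,0],"rot":[0,0,0]},{"xyz":[0,0,0],"rot":[0,0,0]},{"xyz":[0,0,0],"rot":[0,0,0]}], "gripper": 52, "grip_force": 20}}

```text
clock: 20.75
ee_pos: [0.525, -0.1088, 0.0325]
tool_rot: [0.395, -0.578, 0.608, 0.374]
wrist_force: [0.8, -0.4, -5.1]
width: 0.0446
```

{"fn": "move_arm", "kwargs": {"deltas": [{"xyz":[0,0,0],"rot":[0,0,0]},{"xyz":[0,0,0],"rot":[0,0,0]},{"xyz":[0,0,0],"rot":[0,0,0]},{"xyz":[0,0,0],"rot":[0,0,0]},{"xyz":[0,0,0],"rot":[0,0,0]}], "gripper": 55}}

```text
clock: 21.17
ee_pos: [0.5251, -0.1086, 0.0338]
tool_rot: [0.396, -0.578, 0.608, 0.374]
wrist_force: [0.6, -0.7, -2.2]
width: 0.047
```

Run:
```python
from h import *
st();tiltinfo(.0025,-3)
section('side',y0=-.21)
```

```text
t 21.1667 p [ 0.5251 -0.1086  0.0338] z [ 0.048  0.912 -0.407] x [-0.019 -0.406 -0.914] F [ 0.6 -0.7 -2.2] w 0.047 j [-0.695, 0.967, 1.751, 0.832, 1.424, 0.337]
tubeC [ 0.5252 -0.1063  0.0328] tilt 66.0
side y -117.5 z [54.4 59.1 60.9] 14 grey 153.0
side y -112.5 z [55.5 59.6 63.4] 37 grey 134.0
side y -107.5 z [54.1 58.1 61.3] 43 grey 82.0
side y -102.5 z [52.4 55.4 58.5] 39 grey 52.0
side y -97.5 z [ 8.7 51.2 55.5] 60 grey 58.0
side y -92.5 z [13.2 47.2 51.5] 59 grey 67.0
side y -87.5 z [20.2 44.1 49.4] 69 grey 78.0
side y -82.5 z [30.5 40.3 46.4] 71 grey 115.0
side y -77.5 z [33.3 39.7 44.9] 34 grey 128.0
```

Same state as last time, with the strip now on the upper face. Retreat.

{"fn": "move_arm", "kwargs": {"deltas": [{"xyz":[0.001,0,-0.004],"rot":[0,0,0]},{"xyz":[0.001,0,-0.006],"rot":[0,0,0]},{"xyz":[0.001,0,-0.006],"rot":[0,0,0]},{"xyz":[0.001,0,-0.006],"rot":[0,0,0]},{"xyz":[0.001,0,-0.006],"rot":[0,0,0]}]}}

```text
clock: 21.63
ee_pos: [0.5241, -0.1262, 0.0383]
tool_rot: [0.396, -0.578, 0.607, 0.375]
wrist_force: [0.5, -0.3, 0.0]
width: 0.047
```

{"fn": "move_arm", "kwargs": {"deltas": [{"xyz":[0.001,0,-0.006],"rot":[0,0,0]},{"xyz":[0.001,0,-0.008],"rot":[0,0,0]},{"xyz":[0.001,0,-0.01],"rot":[0,0,0]},{"xyz":[0,0,-0.012],"rot":[0,0,0]},{"xyz":[0,0,-0.012],"rot":[0,0,0]}]}}

```text
clock: 22.05
ee_pos: [0.5225, -0.156, 0.0496]
tool_rot: [0.396, -0.578, 0.607, 0.375]
wrist_force: [0.0, 0.6, -0.4]
width: 0.0468
```

{"fn": "move_arm", "kwargs": {"deltas": [{"xyz":[0,0,-0.02],"rot":[0,0,0]},{"xyz":[0,0,-0.04],"rot":[0,0,0]},{"xyz":[-0.01,0,-0.04],"rot":[0,0,0]},{"xyz":[-0.04,0,-0.02],"rot":[0,0,0]},{"xyz":[-0.04,0,0],"rot":[0,0,0]}]}}

```text
clock: 22.47
ee_pos: [0.5187, -0.2077, 0.1294]
tool_rot: [0.396, -0.576, 0.608, 0.376]
wrist_force: [0.7, -0.1, 0.5]
width: 0.0476
```

Run:
```python
from h import *
st(); tube('top',save_='top10');tube('side')
section('side',name='side10',y0=-.21)
rows([.525,-.120,.11],down(-93),10)
a=cv2.imread('pics/top10.png')[90:330,180:420];b=cv2.imread('pics/side10.png')[90:330,180:420]
cv2.imwrite('pics/c10.png',cv2.resize(np.hstack([a,b]),None,fx=1.6,fy=1.6))
```

```text
t 22.4667 p [ 0.5187 -0.2077  0.1294] z [ 0.048  0.914 -0.404] x [-0.024 -0.403 -0.915] F [ 0.7 -0.1  0.5] w 0.0476 j [-0.815, 0.859, 1.606, 0.726, 1.652, 0.474]
top 817 c [ 528.3 -119.8] [ 44.5 183. ] 87.8 z [0.0399 0.0441 0.0481] [60. 61. 61.]
side 930 c [ 530.7 -119.6] [ 53.8 185.2] 87.5 z [0.0364 0.0454 0.0492] [ 96. 102. 103.]
side y -142.5 z [43.4 45.5 46.8] 15 grey 138.0
side y -137.5 z [44.  45.2 48.5] 28 grey 113.0
side y -132.5 z [44.2 46.4 48.3] 24 grey 69.0
side y -127.5 z [43.6 46.2 48.8] 24 grey 66.0
side y -122.5 z [44.3 46.7 50.5] 29 grey 53.0
side y -117.5 z [43.1 46.5 49.2] 32 grey 58.0
side y -112.5 z [43.8 46.3 47.7] 27 grey 65.0
side y -107.5 z [40.7 45.8 47.9] 30 grey 121.0
side y -102.5 z [13.3 34.7 46.9] 106 grey 127.0
side y -97.5 z [10.8 26.1 44. ] 139 grey 124.0
([-0.0028, -0.0003, 0.0144], [0.0001, 0.0551, 0.0])
([-0.0044, -0.0003, 0.014], [0.0001, 0.0551, 0.0])
([-0.006, -0.0003, 0.0134], [0.0001, 0.0551, 0.0])
([-0.0075, -0.0003, 0.0126], [0.0001, 0.0551, 0.0])
([-0.0089, -0.0003, 0.0116], [0.0001, 0.0551, 0.0])
([-0.0102, -0.0003, 0.0105], [0.0001, 0.0551, 0.0])
([-0.0114, -0.0003, 0.0093], [0.0001, 0.0551, 0.0])
([-0.0123, -0.0003, 0.0079], [0.0001, 0.0551, 0.0])
([-0.0132, -0.0003, 0.0065], [0.0001, 0.0551, 0.0])
([-0.0138, -0.0003, 0.0049], [0.0001, 0.0551, 0.0])
per row mm 8.805329497366637 deg 6.613497372452824
```

View pics/c10.png

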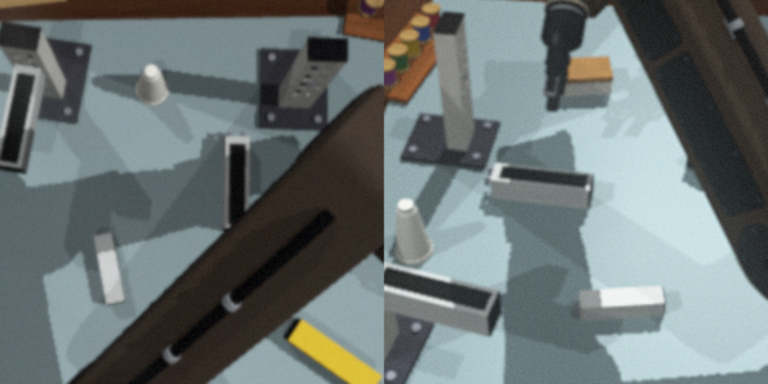

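The strip is on top and the tube lies flat, hooks towards the posts (tube at about (540,185) in the side crop). Now the third grasp, deeper this time, for hooking.

{"fn": "move_arm", "kwargs": {"deltas": [{"xyz":[-0.004,0,0.015],"rot":[0,0.054,0]},{"xyz":[-0.005,0,0.0145],"rot":[0,0.054,0]},{"xyz":[-0.006,0,0.0135],"rot":[0,0.054,0]},{"xyz":[-0.0075,0,0.013],"rot":[0,0.054,0]},{"xyz":[-0.009,0,0.012],"rot":[0,0.054,0]}], "gripper": 100}}

```text
clock: 23.03
ee_pos: [0.5198, -0.1668, 0.1138]
tool_rot: [0.204, -0.658, 0.698, 0.196]
wrist_force: [0.7, -0.9, 1.3]
width: 0.0857
```

{"fn": "move_arm", "kwargs": {"deltas": [{"xyz":[-0.011,0,0.011],"rot":[0,0.054,0]},{"xyz":[-0.012,0,0.009],"rot":[0,0.054,0]},{"xyz":[-0.013,0,0.0075],"rot":[0,0.054,0]},{"xyz":[-0.014,0,0.006],"rot":[0,0.054,0]},{"xyz":[-0.014,0,0.003],"rot":[0,0.045,0]}]}}

```text
clock: 23.45
ee_pos: [0.5237, -0.1239, 0.1055]
tool_rot: [0.001, -0.686, 0.728, -0.002]
wrist_force: [-0.7, -0.7, -0.3]
width: 0.0854
```

{"fn": "move_arm", "kwargs": {"deltas": [{"xyz":[0,0,0],"rot":[0,0,0]},{"xyz":[0,0,0],"rot":[0,0,0]},{"xyz":[0,0,0],"rot":[0,0,0]},{"xyz":[0,0,0],"rot":[0,0,0]},{"xyz":[0,0,0],"rot":[0,0,0]}]}}

```text
clock: 23.87
ee_pos: [0.5235, -0.1217, 0.1037]
tool_rot: [-0.001, -0.688, 0.726, -0.0]
wrist_force: [-0.7, -0.2, -0.2]
width: 0.0857
```

Run:
```python
from h import *
st();rows([.523,-.1197,.010],down(-92.4),8)
```

```text
t 23.8667 p [ 0.5235 -0.1217  0.1037] z [-0.001 -0.002 -1.   ] x [-0.054 -0.999  0.002] F [-0.7 -0.2 -0.2] w 0.0857 j [-0.35, 0.538, 1.901, -0.003, 0.703, 1.277]
([-0.0005, 0.0001, 0.0195], [0.0, -0.0001, -0.0007])
([-0.0004, 0.0001, 0.0195], [0.0, -0.0001, -0.0007])
([-0.0004, 0.0001, 0.0195], [0.0, -0.0001, -0.0007])
([-0.0004, 0.0001, 0.0195], [0.0, -0.0001, -0.0007])
([-0.0004, 0.0001, 0.0195], [0.0, -0.0001, -0.0007])
([-0.0004, 0.0001, 0.0195], [0.0, -0.0001, -0.0007])
([-0.0004, 0.0001, 0.0195], [0.0, -0.0001, -0.0007])
([-0.0004, 0.0001, 0.0195], [0.0, -0.0001, -0.0007])
per row mm 11.720093262178766 deg 0.08791888705831427
```

{"fn": "move_arm", "kwargs": {"deltas": [{"xyz":[-0.001,0,0.015],"rot":[0,0,-0.002]},{"xyz":[-0.001,0,0.02],"rot":[0,0,-0.002]},{"xyz":[-0.001,0,0.02],"rot":[0,0,-0.002]},{"xyz":[0,0,0.02],"rot":[0,0,0]},{"xyz":[0,0,0.02],"rot":[0,0,0]}]}}

```text
clock: 24.28
ee_pos: [0.524, -0.1244, 0.0437]
tool_rot: [0.001, -0.69, 0.723, -0.001]
wrist_force: [-0.4, -0.6, -0.2]
width: 0.0852
```

{"fn": "move_arm", "kwargs": {"deltas": [{"xyz":[0,0,0.02],"rot":[0,0,0]},{"xyz":[0,0,0.018],"rot":[0,0,0]},{"xyz":[0,0,0.006],"rot":[0,0,0]},{"xyz":[0,0,0],"rot":[0,0,0]},{"xyz":[0,0,0],"rot":[0,0,0]}]}}

```text
clock: 24.7
ee_pos: [0.5216, -0.1271, 0.0106]
tool_rot: [-0.0, -0.689, 0.725, 0.003]
wrist_force: [0.6, 1.1, -0.3]
width: 0.0857
```

Run:
```python
from h import *
st();rows([.523,-.1197,.010],down(-92.4),2)
```

```text
t 24.7 p [ 0.5216 -0.1271  0.0106] z [-0.004  0.003 -1.   ] x [-0.051 -0.999 -0.003] F [ 0.6  1.1 -0.3] w 0.0857 j [-0.363, 0.695, 1.949, 0.003, 0.503, 1.257]
([-0.0062, -0.0008, 0.0005], [0.0011, 0.0007, -0.0023])
([-0.0062, -0.0009, 0.0005], [0.0011, 0.0007, -0.0023])
per row mm 3.778711040952461 deg 0.31685329043918475
```

{"fn": "move_arm", "kwargs": {"deltas": [{"xyz":[-0.006,-0.001,0.001],"rot":[0.001,0.001,-0.0025]},{"xyz":[-0.006,-0.001,0.001],"rot":[0.001,0.001,-0.0025]},{"xyz":[0,0,0],"rot":[0,0,0]},{"xyz":[0,0,0],"rot":[0,0,0]},{"xyz":[0,0,0],"rot":[0,0,0]}]}}

```text
clock: 25.12
ee_pos: [0.5241, -0.1197, 0.011]
tool_rot: [0.0, -0.693, 0.721, -0.002]
wrist_force: [0.4, -0.5, 0.1]
width: 0.0854
```

{"fn": "move_arm", "kwargs": {"deltas": [{"xyz":[0,0,0],"rot":[0,0,0]},{"xyz":[0,0,0],"rot":[0,0,0]},{"xyz":[0,0,0],"rot":[0,0,0]},{"xyz":[0,0,0],"rot":[0,0,0]},{"xyz":[0,0,0],"rot":[0,0,0]}], "gripper": 0, "grip_force": 100}}

```text
clock: 25.53
ee_pos: [0.5244, -0.1195, 0.0121]
tool_rot: [0.001, -0.693, 0.721, -0.002]
wrist_force: [0.0, 0.3, -5.3]
width: 0.0426
```

Run:
```python
from h import *
st()
import json
s,p,R=pose();json.dump([p.tolist(),R.as_quat().tolist()],open('grip.json','w'))
# clearance path: lift to z .20 then to approach point: seat minus 40mm, hooks 14mm above seat
az=-3.7;X=np.array([np.cos(np.radians(az)),np.sin(np.radians(az)),0])
seat=np.array([.6715,-.2383,.17]);C=seat-X*(.085+.045)+[0,0,.004]
dzz=p[2]-.022  # tcp minus tube centre height
print('C target',C,'tcp',C+[0,0,dzz])
rows(C+np.array([0,0,dzz]),down(az-90),12)
```

```text
t 25.5333 p [ 0.5244 -0.1195  0.0121] z [ 0.004 -0.003 -1.   ] x [-0.04  -0.999  0.002] F [ 0.   0.3 -5.3] w 0.0426 j [-0.346, 0.691, 1.952, -0.002, 0.494, 1.266]
C target [ 0.54177097 -0.2299108   0.174     ] tcp [ 0.54177097 -0.2299108   0.16412729]
([0.0153, -0.0031, -0.0211], [-0.0002, -0.0001, 0.001])
([0.0153, -0.0031, -0.0211], [-0.0002, -0.0001, 0.001])
([0.0153, -0.0032, -0.0211], [-0.0002, -0.0001, 0.001])
([0.0152, -0.0032, -0.0211], [-0.0002, -0.0001, 0.001])
([0.0152, -0.0032, -0.0211], [-0.0002, -0.0001, 0.001])
([0.0152, -0.0032, -0.0211], [-0.0002, -0.0001, 0.001])
([0.0152, -0.0033, -0.0211], [-0.0002, -0.0001, 0.001])
([0.0152, -0.0033, -0.0211], [-0.0002, -0.0001, 0.001])
([0.0152, -0.0033, -0.0211], [-0.0002, -0.0001, 0.001])
([0.0152, -0.0033, -0.0211], [-0.0002, -0.0001, 0.001])
([0.0152, -0.0034, -0.0211], [-0.0002, -0.0001, 0.001])
([0.0152, -0.0034, -0.0211], [-0.0002, -0.0001, 0.001])
per row mm 15.721278749137097 deg 0.11961845556145796
```

{"fn": "move_arm", "kwargs": {"deltas": [{"xyz":[0,0,-0.02],"rot":[0,0,0]},{"xyz":[0,0,-0.035],"rot":[0,0,0]},{"xyz":[0.015,-0.003,-0.035],"rot":[0,0,0.001]},{"xyz":[0.018,-0.004,-0.035],"rot":[0,0,0.001]},{"xyz":[0.018,-0.004,-0.035],"rot":[0,0,0.001]}]}}

```text
clock: 25.95
ee_pos: [0.5254, -0.1482, 0.1052]
tool_rot: [-0.003, -0.691, 0.723, 0.005]
wrist_force: [1.1, -0.1, -4.8]
width: 0.0425
```

{"fn": "move_arm", "kwargs": {"deltas": [{"xyz":[0.018,-0.004,-0.03],"rot":[0,0,0.001]},{"xyz":[0.018,-0.004,-0.03],"rot":[0,0,0.001]},{"xyz":[0.018,-0.004,-0.02],"rot":[0,0,0.001]},{"xyz":[0.018,-0.004,-0.01],"rot":[0,0,0.001]},{"xyz":[0.018,-0.004,0],"rot":[0,0,0.001]}]}}

```text
clock: 26.37
ee_pos: [0.535, -0.2055, 0.1636]
tool_rot: [-0.003, -0.687, 0.726, 0.005]
wrist_force: [0.9, -0.5, -4.9]
width: 0.0427
```

Run:
```python
from h import *
st()
rows([.542,-.2299,.1641],down(-93.7),5)
```

```text
t 26.3667 p [ 0.535  -0.2055  0.1636] z [-0.01   0.003 -1.   ] x [-0.055 -0.998 -0.002] F [ 0.9 -0.5 -4.9] w 0.0427 j [-0.481, 0.499, 1.756, -0.003, 0.897, 1.147]
([0.008, -0.0028, -0.0002], [0.001, 0.0002, 0.0009])
([0.008, -0.0028, -0.0002], [0.001, 0.0002, 0.0009])
([0.008, -0.0028, -0.0002], [0.001, 0.0002, 0.0009])
([0.008, -0.0028, -0.0002], [0.001, 0.0002, 0.0009])
([0.008, -0.0028, -0.0002], [0.001, 0.0002, 0.0009])
per row mm 5.079699939911042 deg 0.16311943310534974
```

{"fn": "move_arm", "kwargs": {"deltas": [{"xyz":[0.01,-0.003,0],"rot":[0.002,0.0005,0.001]},{"xyz":[0.01,-0.003,0],"rot":[0.002,0.0005,0.001]},{"xyz":[0.01,-0.003,0],"rot":[0.001,0.0005,0.001]},{"xyz":[0.006,-0.003,0],"rot":[0.001,0,0.001]},{"xyz":[0,0,0],"rot":[0,0,0]}]}}

```text
clock: 26.78
ee_pos: [0.5402, -0.2308, 0.159]
tool_rot: [-0.0, -0.683, 0.73, 0.001]
wrist_force: [0.7, 0.2, -5.0]
width: 0.0429
```

```bash
cat >> h.py <<'E'
import json
def rg(): return Ro.from_quat(json.load(open('grip.json'))[1])
def rt(d=-1.3): return Ro.from_euler('z',d,degrees=True)*rg()
E
python3 - <<'E'
from h import *
st()
s,p,R=pose(); print('tilt err deg',np.degrees((R*rt().inv()).as_rotvec()).round(2))
for n in('top','side'):
    d=cap(n);W=cloud(d);save(d,n+'11')
    m=(W[...,0]>.42)&(W[...,0]<.665)&(W[...,1]>-.32)&(W[...,1]<-.14)&(W[...,2]>.186)&(W[...,2]<.208)
    l,k=nd.label(m)
    for i in range(1,k+1):
        q=W[l==i]
        if len(q)<60: continue
        r=cv2.minAreaRect((q[:,:2]*1000).astype(np.float32))
        A=np.c_[q[:,:2]-q[:,:2].mean(0),np.ones(len(q))];f=np.linalg.lstsq(A,q[:,2],rcond=None)[0]
        print(n,len(q),np.round(r[0],1),np.round(r[1],1),round(r[2],1),'z',np.percentile(q[:,2],[5,50,95]).round(4),'slope',f.round(4),'xmin/max',np.percentile(q[:,0],[1,99]).round(4),d['image'][l==i].mean(0).round())
a=cv2.imread('pics/top11.png')[90:230,270:430];b=cv2.imread('pics/side11.png')[80:220,170:330]
cv2.imwrite('pics/c11.png',cv2.resize(np.hstack([a,b]),None,fx=2.4,fy=2.4,interpolation=cv2.INTER_CUBIC))
E
```

```text
t 26.7833 p [ 0.5402 -0.2308  0.159 ] z [-0.002  0.001 -1.   ] x [-0.066 -0.998 -0.001] F [ 0.7  0.2 -5. ] w 0.0429 j [-0.516, 0.52, 1.73, 0.0, 0.894, 1.121]
tilt err deg [ 0.23  0.34 -0.21]
side 389 [ 501.8 -223.1] [65.3 95.4] 85.7 z [0.1876 0.1937 0.1969] slope [ 0.0028 -0.0566  0.1934] xmin/max [0.4544 0.5481] [101. 104. 103.]
side 264 [ 597.2 -234.3] [51.3 78.3] 84.0 z [0.1875 0.1929 0.1964] slope [-0.0287 -0.0447  0.1925] xmin/max [0.5634 0.6337] [122. 127. 127.]
```

View pics/c11.png

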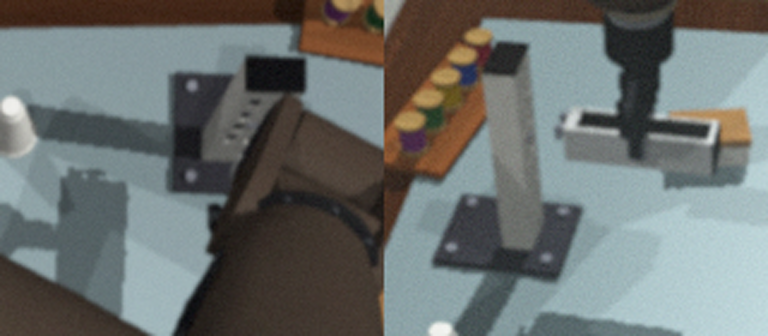

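The side crop shows the bearer level in the jaws, strip up, hooks at about (562,128) facing the post. Next I check its sideways alignment, comparing the strip with the post cap in the same picture.

Run:
```python
from h import *
d=cap('side');K=np.array(d['mtx']);R=np.array(d['R']);t=np.array(d['t']);g=d['image'].mean(2)
def cast(u,v,z):
    xd=(u-K[0,2])/K[0,0];yd=(v-K[1,2])/K[1,1];x,y=xd.copy(),yd.copy()
    for _ in range(10):
        s=1+d['k1']*(x*x+y*y);x=xd/s;y=yd/s
    c=-R.T@t;r=np.c_[x,y,np.ones_like(x)]@R
    return c+r*((z-c[2])/r[:,2])[:,None]
X=np.array([np.cos(np.radians(-3.7)),np.sin(np.radians(-3.7)),0]);Y=np.array([-X[1],X[0],0])
o=np.array([.6715,-.2383,0])
def rep(u0,u1,v0,v1,z,name,th=75):
    m=np.zeros(g.shape,bool);m[v0:v1,u0:u1]=g[v0:v1,u0:u1]<th
    l,k=nd.label(m);i=np.argmax(np.bincount(l.ravel())[1:])+1
    v,u=np.nonzero(l==i);P=cast(u.astype(float),v.astype(float),z)-o
    a,b=P@X*1e3,P@Y*1e3
    print(name,len(u),'u',u.min(),u.max(),'v',v.min(),v.max(),'along',np.percentile(a,[2,50,98]).round(1),'lat mean',b.mean().round(1),'rng',np.percentile(b,[2,98]).round(1))
rep(208,236,92,114,.266,'cap')
for a,b in((252,266),(284,304)): rep(a,b,126,142,.1915,'strip')
for v in range(124,146,2): print(v,g[v,246:310:4].astype(int))
```

```text
cap 248 u 208 229 v 98 113 along [ 0.8 25.5 52.3] lat mean 4.0 rng [-26.9  35.1]
strip 60 u 252 265 v 127 132 along [-99.4 -82.  -63.9] lat mean -2.5 rng [-12.5   6.6]
strip 92 u 284 303 v 131 136 along [-202.9 -177.9 -151.7] lat mean -2.6 rng [-12.5   7.4]
124 [156 176 171 172 165 122  60  47  40  97 168 165 168 167 170 167]
126 [158 192 131 150 167 140  54  46  46  94 169 151 150 146 146 146]
128 [165 200  44  48  59  65  50  46  38 140 192 162 154 149 146 137]
130 [187 172  41  41  43  37  46  39  43  61  88 106 140 141 156 188]
132 [202 157 102  83  58  49  42  38  45  40  43  44  47  51  72 179]
134 [146 156 165 172 166 159  37  47  45  55  43  44  48  45  45 197]
136 [118 116 121 125 136 143  47  47  54 147 133 108  95  74  63 212]
138 [117 119 116 119 121 120  93  44  69 120 129 145 153 151 160 212]
140 [117 118 116 120 117 114 105  50  77 103  99  99 104 109 136 137]
142 [113 113 117 117 117 113 114  43  72 102 102  97 100 111 114  92]
144 [122 114 119 112 114 115 109  38  73  96  92 102 104 113 116  95]
```

Run:
```python
from h import *
d=cap('side');g=d['image'].mean(2);W=cloud(d)
for v in range(92,120,2): print(v,g[v,204:240:2].astype(int))
X=np.array([np.cos(np.radians(-3.7)),np.sin(np.radians(-3.7)),0]);Y=np.array([-X[1],X[0],0]);o=np.array([.6715,-.2383,0])
# +y side face of post (lat +30): plane offset; and of foot/tube
def lat(m,n):
    q=W[m]-o;b=q@Y*1e3;a=q@X*1e3;print(n,m.sum(),'lat med',np.median(b).round(1),'mean',b.mean().round(1),'along',np.percentile(a,[5,95]).round(1))
A=(W-o)@X;B=(W-o)@Y;Z=W[...,2]
lat((A>.006)&(A<.030)&(B>.015)&(B<.045)&(Z>.06)&(Z<.245),'post +y face (expect +30)')
lat((A>-.21)&(A<-.14)&(B>.008)&(B<.036)&(Z>.155)&(Z<.182),'bearer +y face (expect 22+lat)')
lat((A>-.11)&(A<-.07)&(B>.008)&(B<.036)&(Z>.155)&(Z<.182),'bearer +y face hook end')
R=pose()[2];rows([.542,-.2299,.1645],rt(),3)
```

```text
92 [ 65  95 113 133 141 150 157 153 154 159 157 157 155 157 155 156 158 157]
94 [112 134 137 135 132 133 153 156 161 154 160 159 160 150 159 158 156 157]
96 [108 139 139 139 125 110 142 144 145 147 144 151 161 156 157 159 162 158]
98 [ 73  80  92  94  78  89  94  51  55  62  67  73  89 118 160 158 158 154]
100 [122 104  63  53  50  61  52  37  43  44  39  34  42 118 158 160 157 159]
102 [134 138  96  57  58  35  40  37  44  38  43  41  67 140 157 160 158 155]
104 [141 131  84  51  55  38  37  39  44  39  48  39  90 134 155 159 158 155]
106 [ 97  81  60  63  47  42  41  43  38  42  39  53 103 126 157 159 157 155]
108 [ 51  50  65  58  39  41  37  42  40  42  43  85  98 126 153 151 155 157]
110 [ 54  58  61  68  67  61  49  47  48  42  60 103 110 126 157 153 154 158]
112 [ 55  59  67  94 125 114 120 120 120 110  99 108 116 120 156 159 154 158]
114 [ 57  61  85  95 127 129 130 128 127 132 123 107 104 117 149 160 158 156]
116 [ 72  71  84 100 128 132 134 125 134 127 125 105 107 124 156 156 163 160]
118 [ 59  72  80  86 129 135 130 133 127 133 127 112 115 126 148 158 157 156]
post +y face (expect +30) 447 lat med 29.8 mean 29.7 along [ 7.3 28.3]
bearer +y face (expect 22+lat) 208 lat med 21.7 mean 21.8 along [-206.2 -142.2]
bearer +y face hook end 115 lat med 21.3 mean 21.1 along [-108.2  -72.9]
([-0.0, -0.0011, -0.0027], [0.0009, 0.0006, -0.0004])
([-0.0, -0.0011, -0.0027], [0.0009, 0.0006, -0.0004])
([-0.0, -0.0011, -0.0027], [0.0009, 0.0006, -0.0004])
per row mm 1.7602952276223232 deg 0.14205212177246546
```

Seen by the same camera, post and bearer agree sideways to within 0.5 mm. Raise to hook height (hooks about 14 mm above the seat), then approach.

{"fn": "move_arm", "kwargs": {"deltas": [{"xyz":[0,0,-0.005],"rot":[0.001,0.001,0]},{"xyz":[0,-0.002,-0.004],"rot":[0.001,0.001,0]},{"xyz":[0,-0.004,-0.002],"rot":[0.001,0,0]},{"xyz":[0,0,0],"rot":[0,0,0]},{"xyz":[0,0,0],"rot":[0,0,0]}]}}

```text
clock: 27.4
ee_pos: [0.5442, -0.2289, 0.1675]
tool_rot: [0.001, -0.684, 0.729, -0.003]
wrist_force: [-0.1, -0.1, -3.8]
width: 0.0423
```

```bash
cat >> h.py <<'E'
def hk():
    X=np.array([np.cos(np.radians(-3.7)),np.sin(np.radians(-3.7)),0]);Y=np.array([-X[1],X[0],0]);o=np.array([.6715,-.2383,.17])
    s,p,R=pose();C=p+[0,0,.0102];h=C+X*.085+[0,0,.01]-o
    print('hooks rel seat: along %.1f lat %.1f up %.1f mm'%(h@X*1e3,h@Y*1e3,h[2]*1e3),'toolerr deg',np.degrees((R*rt().inv()).as_rotvec()).round(2),'F',np.round(s['wrist_force'],1),'t',s['clock'],'w',s['width'].round(4))
E
python3 -c "
from h import *
hk()"
```

```text
Traceback (most recent call last):
  File "h.py", line 80, in hk
    print('hooks rel seat: along %.1f lat %.1f up %.1f mm'%(h@X*1e3,h@Y*1e3,h[2]*1e3),'toolerr deg',np.degrees((R*rt().inv()).as_rotvec()).round(2),'F',np.round(s['wrist_force'],1),'t',s['clock'],'w',s['width'].round(4))
                                                                                                                                                                                                        ^^^^^^^^^^^^^^^^
AttributeError: 'float' object has no attribute 'round'
```

{"fn": "move_arm", "kwargs": {"deltas": [{"xyz":[0.002,-0.003,0.004],"rot":[0,0,0]},{"xyz":[0.001,-0.008,0.001],"rot":[0,0,0]},{"xyz":[0,-0.01,0],"rot":[0,0,0]},{"xyz":[0,0,0],"rot":[0,0,0]},{"xyz":[0,0,0],"rot":[0,0,0]}]}}

```text
clock: 27.82
ee_pos: [0.5582, -0.2318, 0.1641]
tool_rot: [0.001, -0.684, 0.729, -0.003]
wrist_force: [0.0, 0.1, -4.0]
width: 0.0427
```

```bash
sed -i "s/s\['width'\].round(4)/round(s['width'],4)/" h.py; python3 -c "
from h import *
hk()"
```

```text
hooks rel seat: along -28.4 lat -0.8 up 14.3 mm toolerr deg [-0.08 -0.09 -0.06] F [ 0.   0.1 -4. ] t 27.8167 w 0.0427
```

{"fn": "move_arm", "kwargs": {"deltas": [{"xyz":[0,-0.006,0],"rot":[0,0,0]},{"xyz":[0,-0.006,0],"rot":[0,0,0]},{"xyz":[0,-0.006,0],"rot":[0,0,0]},{"xyz":[0,-0.006,0],"rot":[0,0,0]},{"xyz":[0,0,0],"rot":[0,0,0]}]}}

```text
clock: 28.23
ee_pos: [0.5742, -0.2328, 0.164]
tool_rot: [0.001, -0.684, 0.729, -0.003]
wrist_force: [0.4, 0.4, -5.1]
width: 0.0425
```

```bash
python3 -c "
from h import *
hk()"
```

```text
hooks rel seat: along -12.5 lat -0.8 up 14.2 mm toolerr deg [-0.07 -0.08 -0.07] F [ 0.4  0.4 -5.1] t 28.2333 w 0.0425
```

{"fn": "move_arm", "kwargs": {"deltas": [{"xyz":[0,-0.005,0],"rot":[0,0,0]},{"xyz":[0,-0.005,0],"rot":[0,0,0]},{"xyz":[0,-0.004,0],"rot":[0,0,0]},{"xyz":[0,0,0],"rot":[0,0,0]},{"xyz":[0,0,0],"rot":[0,0,0]}]}}

```text
clock: 28.65
ee_pos: [0.5836, -0.2333, 0.1639]
tool_rot: [0.001, -0.684, 0.729, -0.003]
wrist_force: [-0.0, -0.3, -4.4]
width: 0.043
```

```bash
python3 -c "
from h import *
hk()"
```

```text
hooks rel seat: along -3.1 lat -0.7 up 14.1 mm toolerr deg [-0.06 -0.06 -0.06] F [-0.  -0.3 -4.4] t 28.65 w 0.043
```

{"fn": "move_arm", "kwargs": {"deltas": [{"xyz":[0,-0.003,0],"rot":[0,0,0]},{"xyz":[0,-0.003,0],"rot":[0,0,0]},{"xyz":[0,-0.003,0],"rot":[0,0,0]},{"xyz":[0,-0.003,0],"rot":[0,0,0]},{"xyz":[0,-0.003,0],"rot":[0,0,0]}]}}

```text
clock: 29.07
ee_pos: [0.5873, -0.2335, 0.1641]
tool_rot: [-0.003, -0.684, 0.729, 0.002]
wrist_force: [-17.3, -0.2, 4.9]
width: 0.0425
```

```bash
python3 -c "
from h import *
hk()"
```

```text
hooks rel seat: along 0.6 lat -0.7 up 14.3 mm toolerr deg [ 0.09  0.69 -0.03] F [-17.3  -0.2   4.9] t 29.0667 w 0.0425
```

{"fn": "move_arm", "kwargs": {"deltas": [{"xyz":[0,-0.002,0.004],"rot":[0.002,0,0]},{"xyz":[0,-0.002,0.005],"rot":[0.002,0,0]},{"xyz":[0,-0.002,0.005],"rot":[0.001,0,0]},{"xyz":[0,-0.002,0.005],"rot":[0.001,0,0]},{"xyz":[0,-0.002,0.005],"rot":[0.001,0,0]}]}}

```text
clock: 29.48
ee_pos: [0.5873, -0.2336, 0.1516]
tool_rot: [-0.002, -0.685, 0.729, 0.002]
wrist_force: [-9.4, -0.1, 1.8]
width: 0.0425
```

```bash
python3 -c "
from h import *
hk()"
```

```text
hooks rel seat: along 0.7 lat -0.8 up 1.8 mm toolerr deg [ 0.16  0.52 -0.01] F [-9.4 -0.1  1.8] t 29.4833 w 0.0425
```

{"fn": "move_arm", "kwargs": {"deltas": [{"xyz":[0,-0.001,0.003],"rot":[0.001,0,0]},{"xyz":[0,-0.001,0.003],"rot":[0.001,0,0]},{"xyz":[0,-0.001,0.003],"rot":[0.001,0,0]},{"xyz":[0,-0.001,0.003],"rot":[0,0,0]},{"xyz":[0,-0.001,0.003],"rot":[0,0,0]}]}}

```text
clock: 29.9
ee_pos: [0.587, -0.2343, 0.1479]
tool_rot: [-0.001, -0.685, 0.728, 0.0]
wrist_force: [-13.9, 3.3, 13.2]
width: 0.0426
```

```bash
python3 -c "
from h import *
hk()"
```

```text
hooks rel seat: along 0.4 lat -1.4 up -1.9 mm toolerr deg [0.07 0.36 0.09] F [-13.9   3.3  13.2] t 29.9 w 0.0426
```

{"fn": "move_arm", "kwargs": {"deltas": [{"xyz":[0,0,0.003],"rot":[0,0,0]},{"xyz":[0,0,0.004],"rot":[0,0,0]},{"xyz":[0,0,0.004],"rot":[0,0,0]},{"xyz":[0,0,0],"rot":[0,0,0]},{"xyz":[0,0,0],"rot":[0,0,0]}]}}

```text
clock: 30.32
ee_pos: [0.5871, -0.2343, 0.1493]
tool_rot: [-0.0, -0.686, 0.728, -0.003]
wrist_force: [-0.7, -0.2, -6.2]
width: 0.0427
```

```bash
python3 -c "
from h import *
hk()
d=cap('side');W=cloud(d);save(d,'side12')
X=np.array([np.cos(np.radians(-3.7)),np.sin(np.radians(-3.7)),0]);Y=np.array([-X[1],X[0],0]);o=np.array([.6715,-.2383,0])
A=(W-o)@X;B=(W-o)@Y;Z=W[...,2]
for a0,a1 in((-.165,-.125),(-.06,-.01)):
  m=(A>a0)&(A<a1)&(abs(B)<.015)&(Z>.16)&(Z<.20);print('free top z',m.sum(),np.median(Z[m]))
# hung one, its own post
Xh=np.array([np.cos(np.radians(-10.5)),np.sin(np.radians(-10.5)),0]);q=(W[...,0]>.56)&(W[...,0]<.68)&(W[...,1]>.23)&(W[...,1]<.265)&(Z>.165)&(Z<.20)
print('hung top z',q.sum(),np.median(Z[q]))
"
```

```text
hooks rel seat: along 0.5 lat -1.5 up -0.5 mm toolerr deg [-0.11 -0.01  0.17] F [-0.7 -0.2 -6.2] t 30.3167 w 0.0427
free top z 106 0.18308521379389836
free top z 119 0.18501865514995114
hung top z 736 0.183650478742219
```

{"fn": "move_arm", "kwargs": {"deltas": [{"xyz":[0,-0.001,0.003],"rot":[0,0,0]},{"xyz":[0,-0.001,0.004],"rot":[0,0,0]},{"xyz":[0,-0.001,0.004],"rot":[0,0,0]},{"xyz":[0,-0.001,0.004],"rot":[0,0,0]},{"xyz":[0,-0.001,0.004],"rot":[0,0,0]}]}}

```text
clock: 30.78
ee_pos: [0.5859, -0.2348, 0.143]
tool_rot: [-0.003, -0.686, 0.728, -0.001]
wrist_force: [-18.3, 5.2, 25.1]
width: 0.0427
```

{"fn": "move_arm", "kwargs": {"deltas": [{"xyz":[0,0,0.003],"rot":[0,0,0]},{"xyz":[0,0,0.002],"rot":[0,0,0]},{"xyz":[0,0,0],"rot":[0,0,0]},{"xyz":[0,0,0],"rot":[0,0,0]},{"xyz":[0,0,0],"rot":[0,0,0]}], "gripper": 100}}

```text
clock: 31.2
ee_pos: [0.5876, -0.2356, 0.1412]
tool_rot: [-0.002, -0.686, 0.728, -0.003]
wrist_force: [0.3, 0.3, 0.2]
width: 0.0854
```

{"fn": "move_arm", "kwargs": {"deltas": [{"xyz":[0,0,-0.02],"rot":[0,0,0]},{"xyz":[0,0,-0.04],"rot":[0,0,0]},{"xyz":[0,0,-0.05],"rot":[0,0,0]},{"xyz":[0,0.02,-0.05],"rot":[0,0,0]},{"xyz":[0,0.02,-0.02],"rot":[0,0,0]}]}}

```text
clock: 31.62
ee_pos: [0.5638, -0.233, 0.2519]
tool_rot: [-0.003, -0.686, 0.727, 0.0]
wrist_force: [0.6, -0.1, 0.8]
width: 0.085
```

```bash
cat > chk.py <<'E'
from h import *
import sys
st()
X=np.array([np.cos(np.radians(-3.7)),np.sin(np.radians(-3.7)),0]);Y=np.array([-X[1],X[0],0]);o=np.array([.6715,-.2383,0])
for n in('side','top'):
  d=cap(n);W=cloud(d);save(d,n+sys.argv[1])
  A=(W-o)@X;B=(W-o)@Y;Z=W[...,2]
  m=(A>-.165)&(A<-.005)&(abs(B)<.019)&(Z>.165)&(Z<.21)
  if m.sum()>50:
    f=np.linalg.lstsq(np.c_[A[m]+.085,B[m],np.ones(m.sum())],Z[m],rcond=None)[0];print(n,'free top',m.sum(),'med',np.median(Z[m]).round(4),'slope',f.round(4))
    mm=(A>-.22)&(A<-.005)&(abs(B)<.04)&(Z>.165)&(Z<.21);q=W[mm];r=cv2.minAreaRect((q[:,:2]*1e3).astype(np.float32));print(r,'front end along',np.percentile(A[mm],1).round(4))
  ah=np.radians(-10.3);Xh=np.array([np.cos(ah),np.sin(ah),0]);Yh=np.array([-Xh[1],Xh[0],0]);oh=np.array([.719,.2325,0])-Xh*.018
  A2=(W-oh)@Xh;B2=(W-oh)@Yh;m=(A2>-.165)&(A2<-.005)&(abs(B2)<.019)&(Z>.165)&(Z<.21)
  f=np.linalg.lstsq(np.c_[A2[m]+.085,B2[m],np.ones(m.sum())],Z[m],rcond=None)[0];print(n,'hung top',m.sum(),'med',np.median(Z[m]).round(4),'slope',f.round(4))
a=cv2.imread('pics/side%s.png'%sys.argv[1])[70:330,120:400];cv2.imwrite('pics/c%s.png'%sys.argv[1],cv2.resize(a,None,fx=2.2,fy=2.2,interpolation=cv2.INTER_CUBIC))
E
python3 chk.py 13
```

```text
t 31.6167 p [ 0.5638 -0.233   0.2519] z [-0.004 -0.004 -1.   ] x [-0.058 -0.998  0.004] F [ 0.6 -0.1  0.8] w 0.085 j [-0.498, 0.451, 1.57, -0.006, 1.122, 1.134]
side free top 576 med 0.1784 slope [ 0.0561 -0.1396  0.1782]
((583.0469360351562, -234.013427734375), (54.814491271972656, 167.16058349609375), 86.47579193115234) front end along -0.1708
side hung top 1087 med 0.1838 slope [-0.0017 -0.0002  0.1838]
top free top 74 med 0.1805 slope [ 0.0661 -0.0728  0.1771]
((648.0050659179688, -225.76254272460938), (19.558837890625, 37.35111999511719), 84.56065368652344) front end along -0.041
top hung top 870 med 0.1821 slope [-0.0012  0.0007  0.1822]
```

View pics/c13.png

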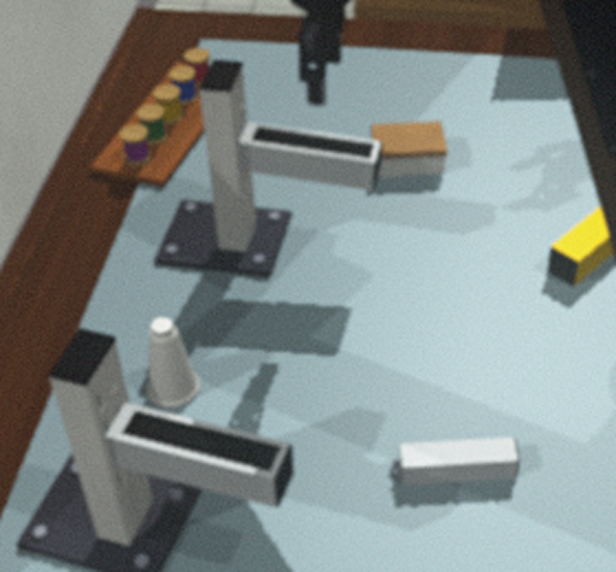

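The bearer hangs on the post, but its measured top is about 5 mm low and sloped. I'll check it more carefully before deciding anything.

```bash
cat > chk2.py <<'E'
from h import *
def tab(W,az,o,name):
    a=np.radians(az);X=np.array([np.cos(a),np.sin(a),0]);Y=np.array([-X[1],X[0],0])
    A=(W-o)@X*1e3;B=(W-o)@Y*1e3;Z=W[...,2]*1e3
    print(name,'top z med; rows along, cols lat -20..24 step 6')
    for a0 in range(-170,0,34):
        print(a0,[ (round(float(np.median(Z[m])),1) if m.sum()>4 else None) for b0 in range(-26,28,6) for m in [(A>a0)&(A<a0+34)&(B>=b0)&(B<b0+6)&(Z>160)&(Z<210)]])
    for z0 in range(136,184,8):
        m=(A>-165)&(A<-10)&(Z>z0)&(Z<z0+8)&(B>0)&(B<40)
        if m.sum()>10: print('+y face z',z0,'lat',np.median(B[m]).round(1),m.sum(), 'slope/along',np.polyfit(A[m],B[m],1)[0].round(3))
d=cap('side');W=cloud(d)
tab(W,-3.7,np.array([.6715,-.2383,0]),'free')
ah=np.radians(-10.3);tab(W,-10.3,np.array([.719,.2325,0])-.018*np.array([np.cos(ah),np.sin(ah),0]),'hung')
E
python3 chk2.py
```

```text
free top z med; rows along, cols lat -20..24 step 6
-170 [173.5, 174.5, 175.0, 174.9, 174.8, 174.0, 173.9, 168.1, 167.8]
-136 [175.3, 177.1, 177.5, 176.5, 177.7, 176.4, 175.5, 168.9, None]
-102 [177.9, 179.3, 179.1, 179.3, 179.4, 179.1, 177.8, 170.1, 167.7]
-68 [181.6, 181.8, 181.7, 181.7, 182.1, 181.3, 180.5, 173.1, 173.9]
-34 [182.7, 183.1, 183.3, 183.4, 182.8, 183.6, 182.6, 172.2, 177.5]
+y face z 136 lat 18.7 109 slope/along -0.006
+y face z 144 lat 19.3 135 slope/along 0.01
+y face z 152 lat 18.6 127 slope/along 0.003
+y face z 160 lat 19.2 132 slope/along 0.001
+y face z 168 lat 18.2 183 slope/along 0.056
+y face z 176 lat 12.9 221 slope/along 0.045
hung top z med; rows along, cols lat -20..24 step 6
-170 [182.7, 183.0, 183.9, 184.1, 183.5, 183.6, 183.7, 178.6, 171.5]
-136 [183.0, 183.6, 184.2, 184.2, 184.4, 184.0, 184.0, 178.7, 173.9]
-102 [182.3, 183.7, 184.3, 184.3, 184.3, 183.7, 183.4, 179.2, 169.7]
-68 [181.6, 183.2, 183.8, 183.9, 183.9, 184.2, 184.0, 181.0, 171.3]
-34 [182.9, 183.3, 183.1, 184.1, 183.9, 183.4, 183.8, 180.9, 171.8]
+y face z 136 lat 22.0 95 slope/along 0.003
+y face z 144 lat 22.3 150 slope/along 0.003
+y face z 152 lat 22.2 158 slope/along 0.005
+y face z 160 lat 22.2 155 slope/along 0.004
+y face z 168 lat 21.8 170 slope/along 0.002
+y face z 176 lat 16.0 485 slope/along 0.001
```

No roll: the rear is at the right height (184 mm), with a 0.066 rad nose droop that matches the 1.5 mm hook play. But it sits about 3 mm to one side, which is marginal for the catch. I'll regrip, centre it sideways and press again.

Run:
```python
from h import *
rows([.587,-.2330,.20],down(-93.7),3)
rows([.587,-.2330,.147],down(-93.7),5,np.array([.587,-.233,.2]),down(-93.7))
```

```text
([-0.0008, -0.0134, 0.0273], [0.0008, -0.0005, 0.0008])
([-0.0008, -0.0133, 0.0274], [0.0008, -0.0005, 0.0008])
([-0.0008, -0.0133, 0.0274], [0.0008, -0.0005, 0.0008])
per row mm 18.265839520381643 deg 0.15582327370675172
([0.0, -0.0, 0.0177], [0.0, 0.0, 0.0])
([0.0, -0.0, 0.0177], [0.0, 0.0, 0.0])
([0.0, -0.0, 0.0177], [0.0, 0.0, 0.0])
([0.0, -0.0, 0.0177], [0.0, 0.0, 0.0])
([0.0, -0.0, 0.0177], [0.0, 0.0, 0.0])
per row mm 10.600000000000003 deg 0.0
```

{"fn": "move_arm", "kwargs": {"deltas": [{"xyz":[-0.001,-0.013,0.02],"rot":[0.001,-0.0005,0.001]},{"xyz":[-0.001,-0.013,0.027],"rot":[0.001,-0.0005,0.001]},{"xyz":[-0.001,-0.013,0.02],"rot":[0.001,0,0.001]},{"xyz":[0,0,0],"rot":[0,0,0]},{"xyz":[0,0,0],"rot":[0,0,0]}]}}

```text
clock: 32.18
ee_pos: [0.5892, -0.232, 0.201]
tool_rot: [-0.001, -0.683, 0.73, 0.002]
wrist_force: [-1.1, -0.5, 0.0]
width: 0.0853
```

Run:
```python
from h import *
st();rows([.587,-.2330,.147],down(-93.7),5)
```

```text
t 32.1833 p [ 0.5892 -0.232   0.201 ] z [-0.003  0.002 -1.   ] x [-0.066 -0.998 -0.002] F [-1.1 -0.5  0. ] w 0.0853 j [-0.479, 0.534, 1.569, 0.0, 1.042, 1.158]
([0.0004, 0.0006, 0.018], [0.0003, 0.0002, -0.0002])
([0.0004, 0.0007, 0.018], [0.0003, 0.0002, -0.0002])
([0.0004, 0.0007, 0.018], [0.0003, 0.0002, -0.0002])
([0.0004, 0.0007, 0.018], [0.0003, 0.0002, -0.0002])
([0.0004, 0.0007, 0.018], [0.0003, 0.0002, -0.0002])
per row mm 10.80510751073158 deg 0.0484256509036995
```

{"fn": "move_arm", "kwargs": {"deltas": [{"xyz":[0,0.001,0.016],"rot":[0,0,0]},{"xyz":[0,0.001,0.018],"rot":[0,0,0]},{"xyz":[0,0.001,0.018],"rot":[0,0,0]},{"xyz":[0,0,0.018],"rot":[0,0,0]},{"xyz":[0,0,0.01],"rot":[0,0,0]}]}}

```text
clock: 32.6
ee_pos: [0.587, -0.2316, 0.1481]
tool_rot: [-0.001, -0.683, 0.73, 0.002]
wrist_force: [-1.0, -0.3, -0.3]
width: 0.0856
```

{"fn": "move_arm", "kwargs": {"deltas": [{"xyz":[0,0,0],"rot":[0,0,0]},{"xyz":[0,0,0],"rot":[0,0,0]},{"xyz":[0,0,0],"rot":[0,0,0]},{"xyz":[0,0,0],"rot":[0,0,0]},{"xyz":[0,0,0],"rot":[0,0,0]}]}}

```text
clock: 33.02
ee_pos: [0.5866, -0.2317, 0.1468]
tool_rot: [-0.001, -0.683, 0.73, 0.003]
wrist_force: [0.0, -0.1, -0.9]
width: 0.0853
```

Run:
```python
from h import *
st();hk();rows([.587,-.2330,.147],down(-93.7),2)
```

```text
t 33.0167 p [ 0.5866 -0.2317  0.1468] z [-0.005  0.003 -1.   ] x [-0.066 -0.998 -0.002] F [ 0.  -0.1 -0.9] w 0.0853 j [-0.481, 0.591, 1.627, 0.0, 0.93, 1.156]
hooks rel seat: along -0.2 lat 1.1 up -3.0 mm toolerr deg [ 0.31  0.53 -0.22] F [ 0.  -0.1 -0.9] t 33.0167 w 0.0853
([0.0011, -0.0004, -0.0001], [0.0013, 0.0006, -0.0004])
([0.0011, -0.0004, -0.0001], [0.0013, 0.0006, -0.0004])
per row mm 0.7008406792036 deg 0.18142900772505702
```

{"fn": "move_arm", "kwargs": {"deltas": [{"xyz":[0.001,0,0],"rot":[0.001,0,0]},{"xyz":[0,0,0],"rot":[0,0,0]},{"xyz":[0,0,0],"rot":[0,0,0]},{"xyz":[0,0,0],"rot":[0,0,0]},{"xyz":[0,0,0],"rot":[0,0,0]}], "gripper": 0, "grip_force": 60}}

```text
clock: 33.43
ee_pos: [0.5868, -0.2336, 0.1489]
tool_rot: [-0.0, -0.684, 0.73, 0.0]
wrist_force: [1.8, 1.6, -1.6]
width: 0.0428
```

Run:
```python
from h import *
hk()
import chk2
```

```text
hooks rel seat: along 0.2 lat -0.8 up -0.9 mm toolerr deg [ 0.12  0.26 -0.17] F [ 1.8  1.6 -1.6] t 33.4333 w 0.0428
free top z med; rows along, cols lat -20..24 step 6
-170 [174.0, 174.7, 175.0, 174.1, 174.7, 174.6, 174.0, 169.0, 166.8]
-136 [175.1, 177.3, 177.0, 177.0, 177.0, 177.5, 176.6, 169.4, 171.7]
-102 [186.9, 179.1, 178.9, 179.0, 179.6, 179.0, 177.0, 170.9, 170.5]
-68 [180.5, 181.7, 181.7, 182.7, 181.9, 182.0, 180.6, 173.0, 171.4]
-34 [183.6, 183.4, 184.6, 183.9, 183.1, 183.3, 181.8, 172.6, 171.1]
+y face z 136 lat 20.5 107 slope/along -0.018
+y face z 144 lat 21.0 126 slope/along -0.01
+y face z 152 lat 20.8 125 slope/along -0.01
+y face z 160 lat 20.6 132 slope/along -0.004
+y face z 168 lat 19.6 176 slope/along 0.062
+y face z 176 lat 14.3 195 slope/along -0.005
hung top z med; rows along, cols lat -20..24 step 6
-170 [182.0, 183.5, 183.4, 183.9, 183.7, 184.4, 183.5, 177.0, 172.6]
-136 [182.3, 184.1, 184.1, 184.0, 183.8, 183.7, 184.0, 180.9, 172.4]
-102 [181.9, 183.8, 183.6, 184.1, 184.3, 183.8, 183.5, 179.8, 172.4]
-68 [182.3, 183.3, 184.1, 184.3, 183.9, 183.4, 184.4, 180.2, 173.3]
-34 [183.6, 183.4, 183.4, 183.6, 183.7, 183.3, 183.2, 181.5, 172.3]
+y face z 136 lat 21.9 94 slope/along -0.0
+y face z 144 lat 22.4 147 slope/along 0.004
+y face z 152 lat 22.1 165 slope/along 0.001
+y face z 160 lat 22.1 155 slope/along 0.004
+y face z 168 lat 22.0 162 slope/along 0.0
+y face z 176 lat 15.8 501 slope/along 0.002
```

{"fn": "move_arm", "kwargs": {"deltas": [{"xyz":[-0.002,0,-0.002],"rot":[-0.0065,0,0.001]},{"xyz":[-0.001,-0.0005,-0.002],"rot":[-0.0065,0,0.001]},{"xyz":[-0.001,-0.0005,-0.002],"rot":[-0.0065,0,0.001]},{"xyz":[0,-0.0005,-0.002],"rot":[-0.0065,0,0]},{"xyz":[0,-0.0005,-0.002],"rot":[-0.0065,0,0]}], "grip_force": 100}}

```text
clock: 33.9
ee_pos: [0.5869, -0.2322, 0.1549]
tool_rot: [-0.027, -0.679, 0.733, 0.028]
wrist_force: [-6.3, -1.1, 2.3]
width: 0.0419
```

Run:
```python
from h import *
hk()
import chk2
```

```text
hooks rel seat: along 0.2 lat 0.6 up 5.1 mm toolerr deg [ 0.37  4.61 -0.73] F [-6.3 -1.1  2.3] t 33.9 w 0.0419
free top z med; rows along, cols lat -20..24 step 6
-170 [None, 185.1, 185.0, 184.9, 184.7, 185.1, 184.2, 178.2, 174.7]
-136 [182.8, 184.4, 184.7, 185.2, 185.6, 185.7, 184.8, 172.5, 176.7]
-102 [192.1, 186.3, 185.2, 185.3, 185.0, 185.8, 185.5, 177.7, 174.2]
-68 [None, None, 185.1, 184.3, 185.2, 184.7, 183.1, 175.0, 172.7]
-34 [184.1, 185.3, 185.2, 184.7, 185.6, 184.7, 184.6, 172.1, 178.2]
+y face z 136 lat 20.8 65 slope/along -0.03
+y face z 144 lat 21.8 121 slope/along -0.02
+y face z 152 lat 21.7 132 slope/along -0.017
+y face z 160 lat 22.0 118 slope/along -0.02
+y face z 168 lat 22.5 123 slope/along -0.014
+y face z 176 lat 21.2 192 slope/along -0.003
hung top z med; rows along, cols lat -20..24 step 6
-170 [182.1, 183.6, 184.0, 184.0, 184.0, 184.1, 183.8, 181.5, 172.3]
-136 [182.5, 183.9, 184.2, 183.8, 184.0, 184.1, 184.0, 178.9, 173.8]
-102 [182.0, 184.1, 183.6, 184.3, 183.6, 183.8, 183.9, 178.8, 173.1]
-68 [182.8, 183.2, 184.0, 183.5, 183.8, 183.7, 183.6, 181.1, 173.7]
-34 [183.9, 184.2, 184.4, 183.5, 184.3, 183.7, 183.5, 180.0, 172.0]
+y face z 136 lat 21.9 97 slope/along 0.003
+y face z 144 lat 22.2 148 slope/along 0.001
+y face z 152 lat 22.1 159 slope/along 0.0
+y face z 160 lat 22.1 159 slope/along -0.001
+y face z 168 lat 22.1 162 slope/along -0.002
+y face z 176 lat 16.1 504 slope/along 0.001
```

{"fn": "move_arm", "kwargs": {"deltas": [{"xyz":[0,-0.001,0.001],"rot":[0,0,-0.003]},{"xyz":[0,-0.001,0.002],"rot":[0,0,-0.003]},{"xyz":[0,-0.001,0.003],"rot":[0,0,-0.003]},{"xyz":[0,-0.001,0.003],"rot":[0,0,-0.002]},{"xyz":[0,-0.001,0.003],"rot":[0,0,-0.002]}]}}

```text
clock: 34.37
ee_pos: [0.5866, -0.2344, 0.1528]
tool_rot: [-0.031, -0.689, 0.723, 0.03]
wrist_force: [-14.5, -0.6, 17.4]
width: 0.0422
```

Run:
```python
from h import *
hk()
import chk2
```

```text
hooks rel seat: along 0.0 lat -1.6 up 3.0 mm toolerr deg [0.24 5.12 0.82] F [-14.5  -0.6  17.4] t 34.3667 w 0.0422
free top z med; rows along, cols lat -20..24 step 6
-170 [180.3, 182.1, 181.5, 181.1, 181.1, 180.6, 178.7, 171.7, 165.8]
-136 [180.4, 182.5, 181.6, 182.2, 182.5, 181.8, 180.1, 173.2, 172.7]
-102 [187.0, 183.2, 183.5, 183.9, 183.1, 183.9, 181.1, 172.5, 174.4]
-68 [None, None, 184.6, 183.6, 183.7, 183.7, 184.0, 173.5, 173.7]
-34 [183.7, 184.9, 185.3, 184.5, 184.5, 185.3, 184.1, 175.4, 169.8]
+y face z 136 lat 19.3 95 slope/along 0.006
+y face z 144 lat 19.4 127 slope/along 0.006
+y face z 152 lat 19.7 119 slope/along 0.012
+y face z 160 lat 19.6 131 slope/along 0.004
+y face z 168 lat 20.0 129 slope/along 0.018
+y face z 176 lat 16.2 240 slope/along 0.044
hung top z med; rows along, cols lat -20..24 step 6
-170 [181.7, 183.5, 184.3, 184.0, 184.1, 183.7, 184.1, 175.8, 173.3]
-136 [183.6, 183.4, 184.0, 183.8, 184.3, 183.9, 183.6, 180.4, 171.6]
-102 [182.4, 183.2, 183.9, 184.2, 184.4, 184.2, 183.6, 180.2, 171.6]
-68 [182.5, 183.4, 184.0, 184.4, 183.9, 184.1, 184.1, 181.5, 173.3]
-34 [183.0, 183.7, 183.9, 183.6, 183.6, 183.8, 184.1, 181.0, 173.0]
+y face z 136 lat 21.7 96 slope/along 0.0
+y face z 144 lat 22.2 153 slope/along 0.004
+y face z 152 lat 22.2 151 slope/along 0.003
+y face z 160 lat 22.1 168 slope/along 0.003
+y face z 168 lat 22.0 164 slope/along 0.002
+y face z 176 lat 16.6 483 slope/along -0.003
```

{"fn": "move_arm", "kwargs": {"deltas": [{"xyz":[-0.002,0,0],"rot":[0,0,0]},{"xyz":[-0.002,0,0],"rot":[0,0,0]},{"xyz":[-0.002,-0.0005,0.001],"rot":[0,0,0]},{"xyz":[-0.001,-0.001,0.002],"rot":[0,0,0]},{"xyz":[0,-0.001,0.002],"rot":[0,0,0]}]}}

```text
clock: 34.83
ee_pos: [0.5868, -0.2323, 0.1532]
tool_rot: [-0.033, -0.688, 0.724, 0.03]
wrist_force: [-12.7, 1.7, 17.5]
width: 0.0425
```

Run:
```python
from h import *
hk()
import chk2
```

```text
hooks rel seat: along 0.0 lat 0.5 up 3.4 mm toolerr deg [0.04 5.31 0.69] F [-12.7   1.7  17.5] t 34.8333 w 0.0425
free top z med; rows along, cols lat -20..24 step 6
-170 [181.4, 181.4, 182.1, 182.4, 183.3, 182.8, 181.2, 171.5, 173.9]
-136 [181.6, 182.0, 182.7, 183.3, 183.2, 181.7, 183.6, 174.8, 173.0]
-102 [186.8, 183.3, 183.6, 183.9, 182.9, 181.2, 182.3, 175.3, 175.3]
-68 [None, None, 185.0, 183.8, 182.9, 185.4, 183.3, 176.0, 174.2]
-34 [None, 183.7, 184.9, 184.1, 184.7, 184.3, 184.0, 175.7, 174.0]
+y face z 136 lat 21.0 94 slope/along 0.006
+y face z 144 lat 21.7 124 slope/along 0.003
+y face z 152 lat 22.0 129 slope/along 0.002
+y face z 160 lat 21.9 109 slope/along 0.004
+y face z 168 lat 22.2 136 slope/along 0.011
+y face z 176 lat 18.8 256 slope/along 0.032
hung top z med; rows along, cols lat -20..24 step 6
-170 [182.8, 183.7, 183.8, 184.1, 183.9, 184.0, 184.5, 178.3, 174.9]
-136 [183.1, 183.2, 183.9, 184.0, 184.5, 183.6, 184.0, 179.8, 171.8]
-102 [182.3, 183.4, 184.3, 183.6, 184.0, 183.8, 183.6, 177.5, 174.6]
-68 [182.7, 183.3, 184.5, 184.3, 184.0, 183.4, 184.1, 179.9, 174.2]
-34 [183.0, 183.6, 183.5, 183.6, 183.8, 183.6, 183.5, 179.3, 174.0]
+y face z 136 lat 22.0 98 slope/along 0.002
+y face z 144 lat 22.1 156 slope/along 0.001
+y face z 152 lat 22.2 149 slope/along 0.003
+y face z 160 lat 22.1 165 slope/along 0.003
+y face z 168 lat 22.0 152 slope/along 0.003
+y face z 176 lat 16.4 516 slope/along -0.003
```

Centred (face at 21.9 mm), pressed home with about 22 N. Open and withdraw upward.

{"fn": "move_arm", "kwargs": {"deltas": [{"xyz":[0,0,0.001],"rot":[0,0,0]},{"xyz":[0,0,0],"rot":[0,0,0]},{"xyz":[0,0,0],"rot":[0,0,0]},{"xyz":[0,0,0],"rot":[0,0,0]},{"xyz":[0,0,0],"rot":[0,0,0]}], "gripper": 56}}

```text
clock: 35.3
ee_pos: [0.5877, -0.2308, 0.1525]
tool_rot: [-0.033, -0.689, 0.724, 0.03]
wrist_force: [-0.5, -0.6, 0.0]
width: 0.048
```

{"fn": "move_arm", "kwargs": {"deltas": [{"xyz":[0,0,0],"rot":[0,0,0]},{"xyz":[0,0,0],"rot":[0,0,0]},{"xyz":[0,0,0],"rot":[0,0,0]},{"xyz":[0,0,0],"rot":[0,0,0]},{"xyz":[0,0,0],"rot":[0,0,0]}], "gripper": 100}}

```text
clock: 35.72
ee_pos: [0.588, -0.2303, 0.1518]
tool_rot: [-0.033, -0.689, 0.723, 0.031]
wrist_force: [-0.2, 0.6, -0.5]
width: 0.0852
```

Run:
```python
from h import *
hk()
import chk2
```

```text
hooks rel seat: along 1.1 lat 2.6 up 2.0 mm toolerr deg [0.15 5.36 0.81] F [-0.2  0.6 -0.5] t 35.7167 w 0.0852
free top z med; rows along, cols lat -20..24 step 6
-170 [172.0, 175.4, 175.0, 173.6, 174.4, 173.6, 173.7, 170.3, 169.3]
-136 [175.5, 177.0, 177.6, 177.5, 178.1, 176.8, 175.8, 169.9, 169.4]
-102 [177.1, 178.0, 179.3, 178.8, 179.5, 178.2, 178.3, 172.4, 170.2]
-68 [None, None, None, 183.3, 181.7, 181.6, 181.2, 172.0, 168.2]
-34 [182.2, 183.1, 183.3, 182.8, 183.4, 182.8, 183.1, 173.9, 172.0]
+y face z 136 lat 21.6 118 slope/along 0.01
+y face z 144 lat 21.5 106 slope/along 0.008
+y face z 152 lat 21.8 112 slope/along 0.001
+y face z 160 lat 21.8 109 slope/along 0.011
+y face z 168 lat 20.5 169 slope/along 0.065
+y face z 176 lat 13.3 185 slope/along 0.016
hung top z med; rows along, cols lat -20..24 step 6
-170 [182.9, 183.2, 183.9, 184.0, 183.4, 183.6, 183.9, 179.2, 170.9]
-136 [182.4, 183.6, 184.1, 184.0, 184.1, 183.8, 183.2, 176.1, 174.9]
-102 [182.5, 183.8, 183.9, 183.7, 184.1, 184.0, 183.2, 179.5, 174.8]
-68 [182.0, 183.2, 183.8, 184.1, 183.8, 183.9, 183.6, 177.9, 174.1]
-34 [183.4, 183.4, 183.9, 183.7, 183.8, 183.7, 183.4, 179.8, 173.4]
+y face z 136 lat 21.8 99 slope/along 0.004
+y face z 144 lat 22.3 153 slope/along 0.002
+y face z 152 lat 22.1 152 slope/along 0.004
+y face z 160 lat 22.0 165 slope/along -0.002
+y face z 168 lat 21.9 157 slope/along 0.005
+y face z 176 lat 15.9 525 slope/along 0.003
```

Released: centred sideways (−0.3 mm), rear at the same height as the hung bearer. The droop is 0.066 rad, the hook play, under the 0.1 limit. Withdraw upward.

{"fn": "move_arm", "kwargs": {"deltas": [{"xyz":[0.002,0,-0.02],"rot":[0,0,0]},{"xyz":[0.002,0,-0.04],"rot":[0,0,0]},{"xyz":[0,0.005,-0.05],"rot":[0,0,0]},{"xyz":[0,0.02,-0.05],"rot":[0,0,0]},{"xyz":[0,0.03,-0.05],"rot":[0,0,0]}]}}

```text
clock: 36.18
ee_pos: [0.5654, -0.2303, 0.277]
tool_rot: [-0.035, -0.689, 0.723, 0.037]
wrist_force: [0.2, -0.2, -0.2]
width: 0.085
```

{"fn": "move_arm", "kwargs": {"deltas": [{"xyz":[0,0.04,-0.03],"rot":[0,0,0]},{"xyz":[0,0.04,0],"rot":[0,0,0]},{"xyz":[0,0.03,0],"rot":[0,0,0]},{"xyz":[0,0,0],"rot":[0,0,0]},{"xyz":[0,0,0],"rot":[0,0,0]}]}}

```text
clock: 36.6
ee_pos: [0.4988, -0.2276, 0.3112]
tool_rot: [-0.033, -0.689, 0.723, 0.031]
wrist_force: [-0.0, -0.1, 0.6]
width: 0.0854
```

Run:
```python
from h import *
st()
import chk2
d=cap('side');save(d,'side14');W=cloud(d)
for n,m in (('cone',(W[...,0]>.65)&(W[...,0]<.78)&(W[...,1]>-.03)&(W[...,1]<.09)&(W[...,2]>.085)),('box',(W[...,0]>.40)&(W[...,0]<.55)&(W[...,1]>-.53)&(W[...,1]<-.37)&(W[...,2]>.03)&(W[...,2]<.06)),('mouse',(W[...,0]>.35)&(W[...,0]<.5)&(W[...,1]>.36)&(W[...,1]<.5)&(W[...,2]>.028))):
    print(n,m.sum(),np.nanmean(W[m],0).round(3))
a=cv2.imread('pics/side14.png')[80:220,170:340];b=cv2.imread('pics/side14.png')[210:350,110:280]
cv2.imwrite('pics/c14.png',cv2.resize(np.hstack([a,b]),None,fx=2.3,fy=2.3,interpolation=cv2.INTER_CUBIC))
```

```text
t 36.6 p [ 0.4988 -0.2276  0.3112] z [-0.09  -0.001 -0.996] x [-0.048 -0.999  0.005] F [-0.  -0.1  0.6] w 0.0854 j [-0.527, 0.34, 1.589, -0.048, 1.291, 1.107]
free top z med; rows along, cols lat -20..24 step 6
-170 [173.0, 174.9, 175.5, 175.1, 175.0, 175.6, 174.4, 169.5, 168.8]
-136 [174.2, 177.5, 176.9, 176.8, 176.6, 176.9, 176.9, 173.3, 168.8]
-102 [177.3, 178.7, 178.6, 180.1, 179.6, 179.0, 178.1, 175.4, 170.7]
-68 [180.3, 180.9, 181.8, 182.0, 182.0, 182.2, 182.1, 174.8, 171.2]
-34 [182.2, 182.9, 184.5, 184.3, 184.1, 183.8, 183.3, 174.6, 173.0]
+y face z 136 lat 21.2 115 slope/along -0.001
+y face z 144 lat 21.4 127 slope/along 0.002
+y face z 152 lat 21.2 136 slope/along 0.014
+y face z 160 lat 21.6 126 slope/along 0.004
+y face z 168 lat 20.6 184 slope/along 0.064
+y face z 176 lat 13.9 246 slope/along 0.025
hung top z med; rows along, cols lat -20..24 step 6
-170 [182.3, 183.7, 183.8, 183.8, 184.1, 184.1, 184.1, 179.8, 172.4]
-136 [181.9, 183.8, 183.8, 183.9, 183.3, 184.1, 183.6, 178.5, 170.9]
-102 [182.3, 183.5, 184.0, 184.0, 184.4, 183.6, 183.3, 179.8, 171.3]
-68 [182.1, 183.2, 184.0, 183.7, 184.3, 183.4, 183.7, 181.6, 171.7]
-34 [182.8, 183.5, 183.9, 183.6, 183.6, 183.0, 183.5, 181.2, 174.0]
+y face z 136 lat 22.0 98 slope/along 0.001
+y face z 144 lat 22.3 155 slope/along -0.0
+y face z 152 lat 22.1 141 slope/along 0.003
+y face z 160 lat 22.3 161 slope/along 0.0
+y face z 168 lat 22.2 170 slope/along 0.004
+y face z 176 lat 16.0 517 slope/along -0.007
cone 165 [0.713 0.04  0.1  ]
box 536 [ 0.477 -0.438  0.045]
mouse 836 [0.428 0.43  0.035]
```

View pics/c14.png

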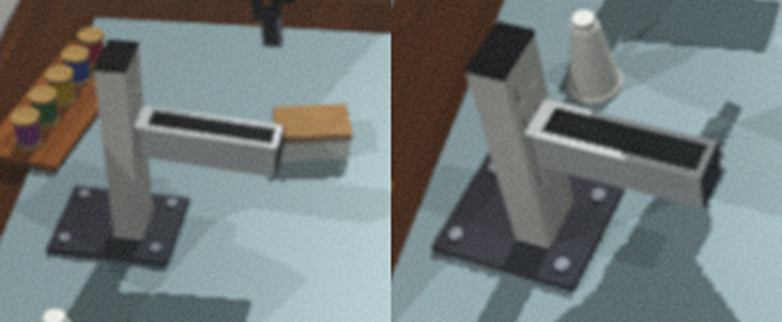

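```bash
python3 -c "
from workcell import env
print(env.hand_in())"
```

```text
the job is handed in; nothing more can be done
None
```

The bearer is hooked into the empty post's slots with the strip on top, let go, and the job was handed in at 36.6 s of the 72 s. `hand_in` reports no verdict.

**What I did:** On the first attempt at the first roll, the bearer tipped back upside down as the fingers opened. I regripped it, leant it to about 66° and opened in small steps. Both rolls then worked, onto its side and then strip on top, let go each time. I took it a third time, hooked it in level, pushed it to the face and pressed it down with about 20–30 N. After letting go I saw it sat 3 mm to one side, so I regripped it, centred it, pressed it down again and let go.

**Last checks:**
- **Height:** the rear end is within about 1 mm of the hung bearer's height (limit 2.5 mm above).
- **Sideways:** it sits about 0.5 mm off the post's centre line and square to the post within about 0.02 rad.
- **Bystanders:** the cone, pin box and mouse are where they started, within a few mm. The arm was clear and the gripper open.

**Not as hoped or not certain:**
- **Droop:** the front end hangs about 0.066 rad low, while the other bearer is level. This matches the hooks' 1.5 mm play and is under the 0.1 rad limit.
- **Catch:** it could not be seen. I infer it has sprung out from the rear height, the push used, and the plate staying against the post face with almost no outward force once I stopped pressing.

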